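Lid the two open culture dishes on the microscope stage

ROBOT

A 6-joint arm with a two-finger parallel gripper is mounted at the origin on the work surface. World frame = base frame: x ahead of the robot, y to its left, z up, the work surface at z = 0. Lengths are in m, angles in rad, forces in N, time in s.
With the tool pointing down it reaches from about 0.35 to 0.725 m from the base axis. Payload 4.3 kg.
Tool frame: the origin (TCP) lies at the very end of the fingers, on their centre line; the grasp point (between the pads) lies ctrl.tcp_to_grasp behind it (ctrl.tcp_to_grasp is the distance from the TCP to the grasp point, in m); z points along the fingers, y is the direction in which the jaws open and shut (so a half turn about z gives the same grasp; the last joint's range is limited). The gripper opens to 85 mm and grips with 20 to 120 N. Pads are 22 mm wide; open, the fingers measure 114 mm over their backs; the gripper's body (76 mm by 85 mm) begins 54 mm behind the grasp point. The pads swing forward as they close: fully open they stand 13 mm farther back than shut.
Start: joints at [1.224, 0.377, 0.081, 1.274, 0, 1.46], TCP at [0.135, 0.559, 0.231] pointing down, gripper open.
Joint ranges: [-2.72, 2.72], [-0.84, 1.66], [-1.02, 1.22], [-1.77, 2.12], [-1.37, 1.28], [-3.14, 3.14]. Speed limits (rad/s): [2.57, 2.57, 3.14, 3.14, 3.14, 3.14].

INTERFACE

Orientations are given as [roll, pitch, yaw] about the fixed x, y, z axes, in that order (R = Rz(yaw) Ry(pitch) Rx(roll)).
In Python, from workcell import ctrl gives the robot as it stands.
- The arm moves only by the tool carry_out, never from a script. Its argument "motion" is a list of rows, each a list of 3 entries, a list of its own where there are three numbers: the shift along the world's x, y, z in cm, then the turn, a rotation vector about the world's x, y, z in degrees, then the opening, from 0 (shut) to 1 (fully open). A call has 1 to 8 rows; each row shifts and turns the pose as measured when the row begins; what a row does not reach is not made up. A row lasts 1/8 s, in which the tool goes at most 62.5 mm and 10.7 degrees, less where a joint would pass 70% of its speed; a pose out of reach is approached as far as the arm can. A call with a gripper value outside its range is refused whole. The fingers move at their own pace and stop on an object; "newtons" is the grip in N (left out, the last holds). Time passes only in rows, so rows that do not move let the fingers close. It gives the time, the measured TCP pose, the force and the opening at its end, in the units of the state.
- ctrl.sense(): the state, without advancing time (a new reading comes with each control period).
- ctrl.camera(name): name is "side" or "top" or "wrist"; returns a dict with "frame" (420x560x3 uint8, blue, green, red), "mtx" (3x3 intrinsics, pixels), "extrinsics" (4x4, takes a point from camera to world coordinates). Camera axes: x right, y up, looking along -z (the intrinsics and any distortion apply to the point x, -y, -z); pixel columns grow to the right and rows downward; lengths in m; the calibration is good to about 2 mm. A picture is of the moment at which its call begins. There is no depth.
- ctrl.finish_job(): hands the job in, once; it reports no verdict.
Trained networks look in a picture, given as the dict that the camera call returned (one of the last four; its "shot" number tells which), for a name from the list of things; names that differ only in an ending like _2 or _b are one class to them, and where a whole thing is asked for, a point or a joint stands for the part that bears it (a point fixed in the world has none). Each returns a list of dicts, best first, with "conf" (0 to 1); they miss things now and then, are a little off and sometimes report something else, mostly with a low value. They report only what shows in the picture. A call takes as long as a camera call. They do not tell look-alikes from the thing itself.
- ctrl.recognise(picture, query): "position" ([x, y, z] in m, in the coordinates of the camera as it stood for that picture, good to about 4 mm: the middle of the surface that is visible of it).
- ctrl.silhouettes(picture, query): "pixels" (420x560 bool, what is visible of it).
- ctrl.place_of(picture, query): "position" ([x, y, z] in m, in the coordinates of the camera as it stood for that picture, good to about 4 mm: a listed point, or the origin of a listed thing).
The state is a dict: "t": time; "joint_positions": joint angles; "qvel": joint speeds; "effort": joint torques, N m; "eef_pos": TCP position; "eef_rot": TCP orientation; "contact_force": force on the tool from outside, world axes, zero at the start; "wrist_torque": the same for the moment, N m; "finger_gap": opening from 0.0 (shut) to 1.0 (fully open).
Only numpy, scipy, OpenCV 4.12 (cv2) and the standard library are available. Lean on these libraries where they do the work, as an engineer would, in place of code of your own. Each camera call takes 0.05 s, during which the arm holds its last target.

TASK

Two open culture dishes of different size stand on the microscope's stage: close each one with the blue lid from the bench that fits it, pushed level and fully down over the rim. Leave each dish standing where it is, do not knock against the microscope, and leave the two lids that fit neither dish and everything else on the bench where they lie.

Things in the scene. Friction and masses are not known exactly. Their poses are not given: they have to be found in the camera images.
- microscope: Big white and black inverted microscope, fixed. Origin on the bench under the middle of its stage; x points from its open front to the pillar at its back, z up. Black stage 220 mm (x) by 300 mm (y), top at z = 150 mm. White body below it, 130 to 170 mm wide. Pillar at x 187 to 263 mm, 470 mm high.
- slider_bar (a point): Middle of the lower front edge of the black slider bar that hangs over the stage just behind the dishes; axes as the microscope's. The bar spans 55 mm back (x 0 to 55), y +-110 mm, z 0 to 30 mm. Its underside is 85 mm over the stage. The dishes' centres stand 20 to 30 mm in front of its edge.
- condenser (a point): Centre of the underside of the condenser nose (radius 28 mm, 63 mm over the stage), between and behind the dishes; axes as the microscope's. Above it, from z = 57 mm, the lamp tube of radius 42 mm, and from z = 167 mm the lamp arm, 90 mm wide, x from -28 to 182 mm.
- dish_45: White open round culture dish, outer diameter 45 mm, 24 mm high, wall 2.5 mm, loose on the microscope's stage. Origin at the centre of its underside, z up. The lid that fits has 2 mm of play all round and, when fully on, has its rim 9 mm above the dish's underside and its top 3 mm above the dish's rim.
- dish_52: White open round culture dish, outer diameter 52 mm, 24 mm high, wall 2.5 mm, loose on the microscope's stage. Origin at the centre of its underside, z up. The lid that fits has 2 mm of play all round and, when fully on, has its rim 9 mm above the dish's underside and its top 3 mm above the dish's rim.
- lid_47: Blue round cap-like lid lying on the bench with its open side down, outer diameter 47 mm, inner diameter 42 mm, 18 mm high, top 3 mm thick (inner depth 15 mm), about 35 g. Origin at the centre of its rim plane (underside), z up.
- lid_54: Blue round cap-like lid lying on the bench with its open side down, outer diameter 54 mm, inner diameter 49 mm, 18 mm high, top 3 mm thick (inner depth 15 mm), about 35 g. Origin at the centre of its rim plane (underside), z up.
- lid_61: Blue round cap-like lid lying on the bench with its open side down, outer diameter 61 mm, inner diameter 56 mm, 18 mm high, top 3 mm thick (inner depth 15 mm), about 35 g. Origin at the centre of its rim plane (underside), z up.
- lid_68: Blue round cap-like lid lying on the bench with its open side down, outer diameter 68 mm, inner diameter 63 mm, 18 mm high, top 3 mm thick (inner depth 15 mm), about 35 g. Origin at the centre of its rim plane (underside), z up.
- amber_bottle: Small amber bottle with white cap, upright, radius 20 mm, 75 mm high, loose; origin at the centre of its underside.
- reagent_bottle: Bottle with orange cap, upright, radius 35 mm, 170 mm high, loose; origin at the centre of its underside.
- tube_rack: Green rack of capped tubes, 55 mm (x) by 120 mm (y) by 68 mm high, fixed; origin at the centre of its underside.
- tip_box: Grey box with blue lid, 87 mm (x) by 122 mm (y) by 68 mm high, fixed; origin at the centre of its underside.
- slide_box: Yellow box, 80 mm (x) by 32 mm (y) by 22 mm high, loose; origin at the centre of its underside.
- forceps: Steel forceps lying along their x, 140 mm long (x from -70 to 70 mm), 12 mm wide, 6 mm high, loose; origin under the middle.
- tally_counter: Round steel hand counter, radius 24 mm (32 mm to the tip of its button on +x), 25 mm high, loose; origin at the centre of its underside.
Things that resemble listed ones, but are neither listed nor needed, are in the scene too. Leave any green look-alike of the lid_61 alone. What is shaped like the dish_52 but green or yellow is not meant.

How it is judged:
At the end, for the whole second after the job is handed in: The 54 mm lid is on the 45 mm dish and the 61 mm lid on the 52 mm dish: centred within 5 mm, level within 0.08 rad, rim 6 to 12 mm above the dish's underside; both dishes stand upright on the stage within 20 mm of where they started; all at rest and released (horizontal distance between lid_54 and dish_45 below 0.005 m and z of lid_54 in the frame of dish_45 between 0.006 and 0.012 m and angle between each of lid_54, lid_61's own z axis and vertical below 0.08 rad and angle between each of dish_45, dish_52's own z axis and vertical below 0.06 rad and z of dish_45 in the frame of microscope between 0.146 and 0.156 m and distance of each of dish_45, dish_52 from where it was at the start of the episode below 0.02 m and linear speed of each of lid_54, dish_45, lid_61, dish_52 below 0.02 m/s and horizontal distance between lid_61 and dish_52 below 0.005 m and z of lid_61 in the frame of dish_52 between 0.006 and 0.012 m and z of dish_52 in the frame of microscope between 0.146 and 0.156 m); the robot touches nothing.
It fails at once if a lid that fits neither dish, or a bystander, is displaced by more than 30 mm (distance of any of lid_47, lid_68, amber_bottle, reagent_bottle, slide_box, forceps, tally_counter from where it was at the start of the episode above 0.03 m).
It fails at once if a dish is shoved more than 25 mm from its place (distance of any of dish_45, dish_52 from where it was at the start of the episode above 0.025 m).
It fails at once if the robot knocks against the microscope with more than 10 N (contact force between any of the arm, the fingers and microscope above 10 N).
It also fails if it takes over 64 s, if anything falls off the work surface, if the arm or the gripper's body presses on something with over 40 N, if the wrist force passes 120 N, or if a joint passes its speed limit or range.

## Working session

There is one attempt and no reset: what is moved stays moved. The work goes in short steps, Python scripts to look and compute and a tool call to move; the robot and the scene stay as the last step left them, time stands still between calls to the robot, and variables do not carry over. Pictures are saved under pics/ and viewed, and the job is handed in when it is done.

Besides the shell and the picture viewer there is one more tool, called as name([rows], argument=value, ...), one row to a line, values as JSON. carry_out: Moves the arm, as the interface text tells. Its arguments: {"type":"object","properties":{"motion":{"type":"array","items":{"type":"array"}},"newtons":{"type":"number"}},"required":["motion"]}

```bash
ls; mkdir -p pics
python3 - <<'E'
from workcell import ctrl
import cv2
for n in ["top","side","wrist"]:
    p=ctrl.camera(n); cv2.imwrite(f"pics/{n}0.png",p["frame"]); print(n,p["mtx"].round(1).tolist(),p["extrinsics"].round(3).tolist(),[k for k in p])
print(ctrl.sense(),ctrl.tcp_to_grasp)
E
```

```text
pics
top [[504.2, 0.0, 293.5], [0.0, 504.2, 208.5], [0.0, 0.0, 1.0]] [[-0.022, 0.993, -0.113, 0.366], [-1.0, -0.02, 0.017, -0.051], [0.015, 0.113, 0.993, 1.415], [0.0, 0.0, 0.0, 1.0]] ['frame', 'mtx', 'extrinsics', 'shot']
side [[403.6, 0.0, 280.8], [0.0, 403.6, 211.8], [0.0, 0.0, 1.0]] [[0.877, 0.3, -0.375, 0.071], [-0.48, 0.572, -0.666, -0.841], [0.015, 0.764, 0.645, 0.907], [0.0, 0.0, 0.0, 1.0]] ['frame', 'mtx', 'extrinsics', 'shot']
wrist [[296.5, 0.0, 279.1], [0.0, 296.5, 202.4], [0.0, 0.0, 1.0]] [[0.235, -0.932, -0.277, 0.065], [0.972, 0.224, 0.07, 0.576], [-0.003, -0.286, 0.958, 0.373], [0.0, 0.0, 0.0, 1.0]] ['frame', 'mtx', 'extrinsics', 'shot']
{'t': 0.15, 'joint_positions': array([ 1.22368051e+00,  3.77928624e-01,  7.99274680e-02,  1.27439356e+00,
       -2.42328874e-05,  1.46049864e+00]), 'qvel': array([-0.00061027, -0.00120087,  0.0045406 ,  0.00017806,  0.00115048,
        0.00046505]), 'effort': array([ 4.96321682e-04, -4.64034534e+01,  2.70170581e+01,  1.39237416e-02,
       -1.61899011e-04, -1.49963063e-05]), 'eef_pos': array([0.13472911, 0.5584752 , 0.2305544 ]), 'eef_rot': array([-3.14000131e+00, -1.51855850e-04,  2.90477443e+00]), 'contact_force': array([ 0.2141961 , -0.31740255,  0.54962922]), 'wrist_torque': array([0.0004478 , 0.01373834, 0.03903478]), 'finger_gap': 0.999545821621712} 0.0187
```

View pics/top0.png

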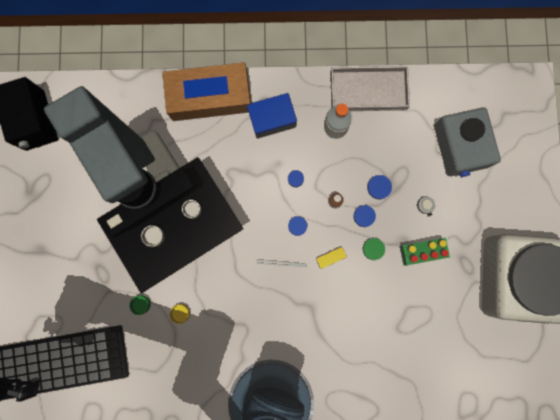

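View pics/side0.png

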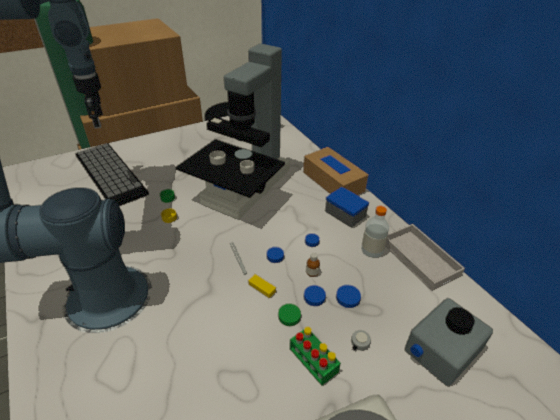

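View pics/wrist0.png

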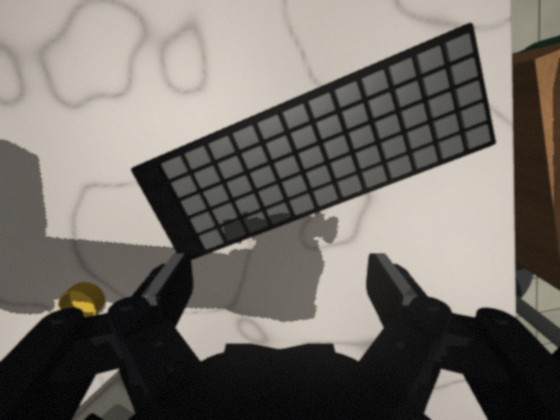

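The top picture shows four blue lids at (296,179), (298,226), (364,216) and (380,187). It also shows a green look-alike at (374,249), and the dishes on the stage at (152,236) and (191,209). The green and yellow dishes at (140,304) and (180,313) aren't meant. Next I measure diameters and positions.

```bash
cat > h.py <<'E'
from workcell import ctrl
import cv2, numpy as np
def ray(p,u,v):
    K=p["mtx"];E=p["extrinsics"]
    d=np.array([(u-K[0,2])/K[0,0],-(v-K[1,2])/K[1,1],-1.0])
    return E[:3,3],E[:3,:3]@d
def plane(p,u,v,z):
    o,d=ray(p,u,v); return o+d*(z-o[2])/d[2]
def proj(p,X):
    K=p["mtx"];E=p["extrinsics"]; c=E[:3,:3].T@(np.asarray(X)-E[:3,3])
    return np.array([K[0,0]*c[0]/-c[2]+K[0,2],K[1,1]*-c[1]/-c[2]+K[1,2]])
def w(p,x): return (p["extrinsics"]@np.append(x,1))[:3]
def outline(p,mask,z):
    cs,_=cv2.findContours(mask.astype(np.uint8),cv2.RETR_EXTERNAL,cv2.CHAIN_APPROX_NONE)
    c=max(cs,key=cv2.contourArea)[:,0]
    P=np.array([plane(p,u,v,z)[:2] for u,v in c],np.float32)
    return P
def blue(p):
    h=cv2.cvtColor(p["frame"],cv2.COLOR_BGR2HSV)
    return cv2.inRange(h,(105,120,70),(130,255,255))
E
python3 - <<'E'
from h import *
np.set_printoptions(precision=4,suppress=True)
for n in ["top","side"]:
    p=ctrl.camera(n)
    m=blue(p); k,l,s,c=cv2.connectedComponentsWithStats(m)
    for i in range(1,k):
        if 60<s[i,4]<1500 :
            mm=(l==i)
            P=outline(p,mm,0.018); 
            a=s[i,4]; (cx,cy),r=cv2.minEnclosingCircle(P)
            # area in world
            hull=cv2.contourArea(cv2.convexHull(P*1000)); print(n,"blue",c[i].round(1),a,"cen",cx,cy,"d",2e3*r,"eqd",2*np.sqrt(hull/np.pi), plane(p,*c[i],0.018)[:2])
    for q in ["lid_54","lid_61","lid_47","dish_45","dish_52","slider_bar","condenser","microscope","amber_bottle"]:
        for d in ctrl.place_of(p,q)[:4]:
            x=w(p,np.array(d["position"])); print(n,q,round(d["conf"],2),x,proj(p,x).round())
E
```

```text
top blue [33.4  7.6] 265 cen 1.1206271648406982 0.6611182689666748 d 103.60132902860641 eqd 62.11476013542731 [1.1265 0.666 ]
top blue [131.4   5.5] 541 cen 1.118224859237671 0.3784341812133789 d 174.24055933952332 eqd 84.14795886347949 [1.1291 0.3835]
top blue [205.3  86.8] 717 cen 0.878879964351654 0.16948552429676056 d 128.0854046344757 eqd 86.81147032328707 [0.8806 0.1694]
top blue [271.4 113.2] 1303 cen 0.7998623251914978 -0.017746934667229652 d 144.6082592010498 eqd 117.21745532369746 [ 0.7997 -0.0182]
top blue [295.4 178.2] 177 cen 0.610810399055481 -0.08176206797361374 d 42.90197789669037 eqd 40.1124313009772 [ 0.6108 -0.0823]
top blue [379.2 186.5] 413 cen 0.5825687646865845 -0.31792351603507996 d 65.63662737607956 eqd 63.155507805166145 [ 0.5824 -0.3174]
top blue [364.3 215.6] 328 cen 0.5009869933128357 -0.2723546028137207 d 57.914089411497116 eqd 55.10405437661625 [ 0.5013 -0.2724]
top blue [297.3 225.4] 249 cen 0.47748783230781555 -0.08527548611164093 d 49.59569126367569 eqd 47.62792673042671 [ 0.4776 -0.0847]
top lid_54 0.88 [ 0.4738 -0.0823 -0.0034] [296. 227.]
top lid_
[... 2727 characters left out ...]
 [0.4972 0.251  0.2377] [232. 138.]
side dish_45 0.73 [0.5187 0.1825 0.1477] [248. 170.]
side dish_45 0.55 [ 0.2675  0.3564 -0.0007] [166. 198.]
side dish_45 0.5 [0.2442 0.2409 0.0009] [169. 218.]
side dish_45 0.27 [ 0.5853 -0.3146 -0.0009] [347. 297.]
side dish_52 0.73 [0.5187 0.1825 0.1477] [248. 170.]
side dish_52 0.55 [ 0.2675  0.3564 -0.0007] [166. 198.]
side dish_52 0.5 [0.2442 0.2409 0.0009] [169. 218.]
side dish_52 0.27 [ 0.5853 -0.3146 -0.0009] [347. 297.]
side slider_bar 0.94 [0.4976 0.2526 0.2351] [232. 139.]
side condenser 0.97 [0.5478 0.2807 0.2157] [243. 136.]
side microscope 0.84 [ 0.483   0.2464 -0.0026] [233. 198.]
side amber_bottle 0.81 [ 0.5444 -0.1916  0.0015] [312. 272.]
```

Run:
```python
import cv2
a=cv2.imread("pics/top0.png");b=cv2.imread("pics/side0.png")
cv2.imwrite("pics/c1.png",cv2.resize(a[150:270,270:420],None,fx=5,fy=5,interpolation=2))
cv2.imwrite("pics/c2.png",cv2.resize(a[60:300,80:260],None,fx=2.5*1,fy=2.5,interpolation=2))
cv2.imwrite("pics/c3.png",cv2.resize(b[40:220,160:320],None,fx=3.3,fy=3.3,interpolation=2))
```

```text
(no output)
```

View pics/c1.png

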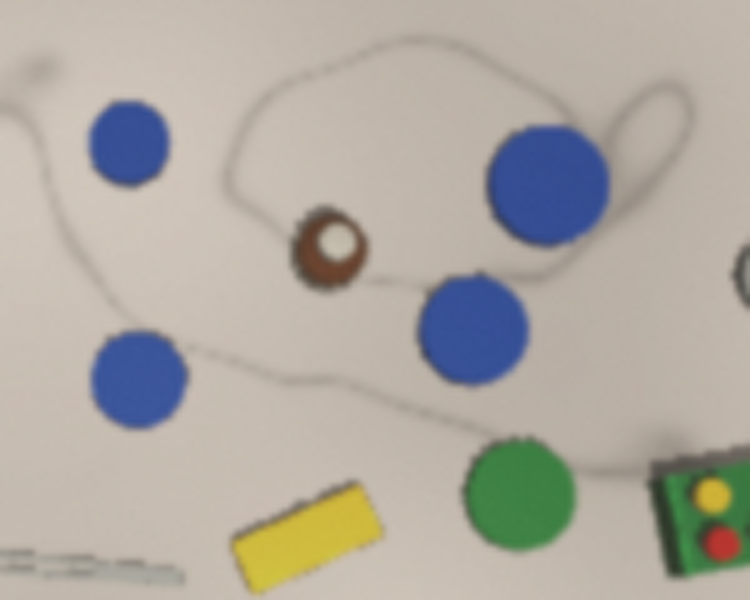

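View pics/c2.png

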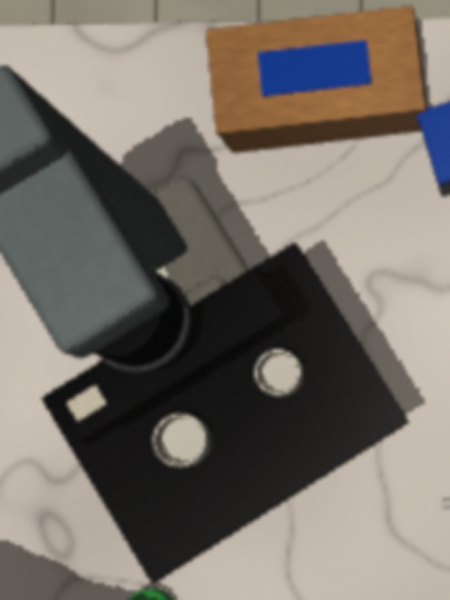

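View pics/c3.png

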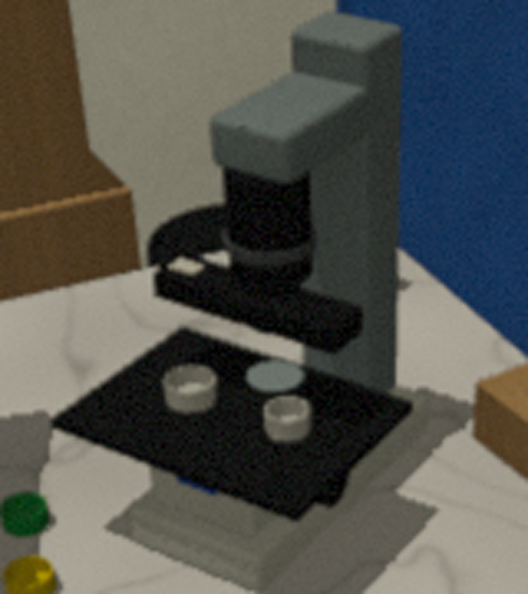

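Run:
```python
from h import *
np.set_printoptions(precision=4,suppress=True)
p=ctrl.camera("top")
h=cv2.cvtColor(p["frame"],cv2.COLOR_BGR2HSV)
m=cv2.inRange(h,(0,0,110),(180,90,255)); m[:, :120]=0
for u,v in [(152,236),(191,209)]:
    sub=np.zeros_like(m); sub[v-16:v+17,u-16:u+17]=m[v-16:v+17,u-16:u+17]
    P=outline(p,sub,0.174); (cx,cy),r=cv2.minEnclosingCircle(P)
    print(cx,cy,2000*r,2*np.sqrt(cv2.contourArea(cv2.convexHull(P*1000))/np.pi))
    e=cv2.fitEllipse(P*1000);print(e)
# stage orientation: black
bl=cv2.inRange(h,(0,0,0),(180,255,45)); bl[:150]=0;bl[300:]=0;bl[:,:90]=0;bl[:,250:]=0
k,l,s,c=cv2.connectedComponentsWithStats(bl); i=1+s[1:,4].argmax()
P=outline(p,l==i,0.15); hull=cv2.convexHull(P); print(cv2.approxPolyDP(hull,0.012,True)[:,0])
```

```text
0.4484906494617462 0.2770247161388397 52.39788070321083 47.813056917345335
((448.47515869140625, 275.5592956542969), (44.1453857421875, 50.32646942138672), 117.73283386230469)
0.5131489634513855 0.18140777945518494 44.2044772207737 41.84589464756067
((512.9031982421875, 179.91567993164062), (38.748504638671875, 42.8720817565918), 95.40660858154297)
[[0.6446 0.1701]
 [0.6687 0.3479]
 [0.4911 0.4174]
 [0.3128 0.308 ]
 [0.4636 0.0625]]
```

Size order settles which lid is which: lid_54 is at (297,225) → (0.477, −0.085) and lid_61 at (364,216) → (0.501, −0.272). The larger dish, dish_52, is at (152,236) → (0.448, 0.277). dish_45 is at (191,209) → (0.514, 0.181). The bar leaves too little room for a vertical tool, so I'll grip each lid with the tool tilted about 30°, leaning its body towards the microscope's front.

carry_out([
  [[2.4,-5.4,0.3],[0,0,0],1],
  [[2.4,-5.5,0.3],[0,0,0],1],
  [[2.5,-5.5,0.3],[0,0,0],1],
  [[2.7,-5.5,0],[0,0,0],1],
  [[3.0,-5.4,0],[0,0,0],1],
  [[3.0,-5.4,0],[0,0,0],1],
  [[3.2,-5.3,0],[0,0,0],1],
  [[3.3,-5.2,0],[0,0,0],1],
])

```text
t: 2.2
eef_pos: [0.3619, 0.1218, 0.241]
eef_rot: [3.136, 0.007, 2.915]
contact_force: [0.7, 0.3, -0.3]
finger_gap: 0.998
```

carry_out([
  [[2.6,-4.8,-1],[-1.0,-6,0],1],
  [[2.6,-4.8,-1],[-1.0,-6,1.0],1],
  [[2.6,-4.8,-2],[-1.0,-6,1.0],1],
  [[2.2,-4.0,-2],[-1.0,-6,1.0],1],
  [[1.0,-1.6,-2],[-1.0,-6,0.5],1],
  [[0,0,-1],[0,0,0],1],
])

```text
t: 2.95
eef_pos: [0.4773, -0.0898, 0.1515]
eef_rot: [3.118, 0.562, 2.965]
contact_force: [-1.3, 0.6, -0.8]
finger_gap: 1.0
```

```bash
cat >> h.py <<'E'
from scipy.spatial.transform import Rotation as Ro
def pose():
    s=ctrl.sense(); return s["eef_pos"],Ro.from_euler("xyz",s["eef_rot"]).as_matrix(),s
def wantR(phi,th):
    f,t=np.radians([phi,th]); r=np.array([np.cos(f),np.sin(f),0]); z=np.sin(t)*r-np.cos(t)*np.array([0,0,1.]); y=np.cross([0,0,1.],r)
    y=-y if np.cross(y,z)@r>0 else y
    return np.c_[np.cross(y,z),y,z]
def togo(X,phi,th):
    p,R,s=pose(); d=(np.array(X)-p)*100; rv=Ro.from_matrix(wantR(phi,th)@R.T).as_rotvec(degrees=True)
    print("t",s["t"],"pos",p.round(4),"gap",round(s["finger_gap"],3),"F",s["contact_force"].round(1),"zaxis",R[:,2].round(3),"yaxis",R[:,1].round(3)); print("shift cm",d.round(2),"turn deg",rv.round(1))
E
python3 - <<'E'
from h import *
togo([.477,-.085,.10],-10,30)
p=ctrl.camera("wrist"); cv2.imwrite("pics/w1.png",p["frame"])
print(p["extrinsics"].round(3).tolist())
print(proj(p,[.477,-.085,.018]))
E
```

```text
t 2.95 pos [ 0.4773 -0.0898  0.1515] gap 1.0 F [-1.3  0.6 -0.8] zaxis [ 0.529 -0.07  -0.846] yaxis [0.163 0.986 0.02 ]
shift cm [-0.03  0.48 -5.15] turn deg [-0.8  2.4 -0.6]
[[0.163, -0.647, -0.745, 0.342], [0.986, 0.122, 0.11, -0.069], [0.019, -0.752, 0.658, 0.233], [0.0, 0.0, 0.0, 1.0]]
[281.92087175 114.50819654]
```

View pics/w1.png

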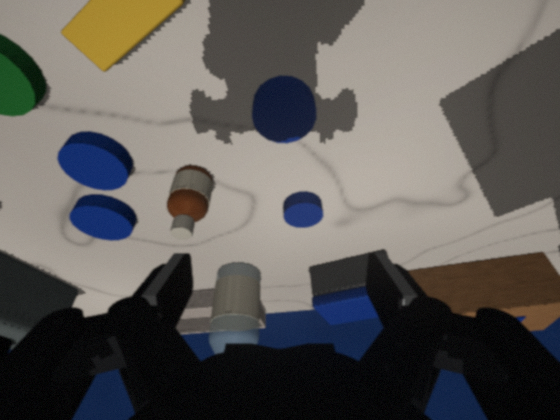

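The wrist picture shows lid_54 ahead of the jaws at (284,110) and the small lid_47 at (303,209). lid_61 is at (95,158) and lid_68 at (103,216). I'll refine the lid positions from this view.

```bash
cat >> h.py <<'E'
from scipy.optimize import least_squares
def cyl_sil(p,c,r,z0,h):
    a=np.linspace(0,2*np.pi,72,endpoint=False); pts=[]
    for z in (z0,z0+h):
        pts+= [proj(p,[c[0]+r*np.cos(t),c[1]+r*np.sin(t),z]) for t in a]
    return cv2.convexHull(np.array(pts,np.float32))
def fit_cyl(p,mask,c0,r,z0,h,free_r=False):
    cs,_=cv2.findContours(mask.astype(np.uint8),cv2.RETR_EXTERNAL,cv2.CHAIN_APPROX_NONE)
    c=cv2.convexHull(max(cs,key=cv2.contourArea))[:,0].astype(float)
    def f(x):
        H=cyl_sil(p,x[:2],(x[2] if free_r else r),z0,h)
        return [cv2.pointPolygonTest(H,(float(u),float(v)),True) for u,v in c]
    s=least_squares(f,list(c0)+([r] if free_r else []),diff_step=1e-3,loss="soft_l1"); return s.x,np.sqrt(np.mean(s.fun**2))
def comp(m,u,v):
    k,l,s,c=cv2.connectedComponentsWithStats(m); 
    return l==l[int(v),int(u)]
E
python3 - <<'E'
from h import *
p=ctrl.camera("wrist")
h=cv2.cvtColor(p["frame"],cv2.COLOR_BGR2HSV); m=cv2.inRange(h,(100,100,30),(130,255,255))
print("54",fit_cyl(p,comp(m,284,110),[.477,-.085],.027,0,.018), fit_cyl(p,comp(m,284,110),[.477,-.085],.027,0,.018,True))
print("61",fit_cyl(p,comp(m,95,155),[.50,-.272],.0305,0,.018,True))
p=ctrl.camera("top");m=blue(p)
for n,u,v,c,r in [("54",297,225,[.477,-.085],.027),("61",364,216,[.5,-.272],.0305)]:
  print(n,fit_cyl(p,comp(m,u,v),c,r,0,.018,True))
p=ctrl.camera("side");m=blue(p)
for n,u,v,c,r in [("61",314,295,[.5,-.272],.0305)]:
  print(n,fit_cyl(p,comp(m,u,v),c,r,0,.018,True))
E
```

```text
54 (array([ 0.48006195, -0.08363346]), np.float64(1.4489498514170285)) (array([ 0.47910987, -0.08367536,  0.0257273 ]), np.float64(0.2671881229244859))
61 (array([ 0.50312545, -0.27245783,  0.02920899]), np.float64(0.276009813031735))
54 (array([ 0.5181559 , -0.04650522,  0.92938461]), np.float64(15.521358954701595))
61 (array([ 0.5018211 , -0.27324917,  0.02750453]), np.float64(0.2135710443185937))
61 (array([ 0.50301417, -0.27182   ,  0.02747502]), np.float64(0.27759441800691137))
```

carry_out([
  [[0.1,0.4,-4],[0,2,0],1],
  [[0,0.1,-4],[0,0,0],1],
  [[0,0,-3.5],[0,0,0],1],
  [[0,0,-0.5],[0,0,0],1],
])

```text
t: 3.65
eef_pos: [0.5066, -0.0899, 0.0523]
eef_rot: [3.129, 0.527, 2.979]
contact_force: [0.3, 0.3, 0.4]
finger_gap: 1.0
```

Run:
```python
from h import *
togo([.479,-.0845,.010],-10,30)
```

```text
t 3.65 pos [ 0.5066 -0.0899  0.0523] gap 1.0 F [0.3 0.3 0.4] zaxis [ 0.499 -0.068 -0.864] yaxis [0.155 0.988 0.011]
shift cm [-2.76  0.54 -4.23] turn deg [-0.6  0.3 -1.1]
```

carry_out([
  [[-1.4,0.3,0],[0,0,0],1],
  [[-1.4,0.3,0],[0,0,-1],1],
  [[0,0,-1],[0,0,0],1],
  [[0,0,0],[0,0,0],1],
])

```text
t: 4.15
eef_pos: [0.4944, -0.0874, 0.0569]
eef_rot: [3.128, 0.511, 2.963]
contact_force: [0.5, 0.6, 0.8]
finger_gap: 0.996
```

Run:
```python
from h import *
togo([.479,-.0845,.010],-10,30)
```

```text
t 4.15 pos [ 0.4944 -0.0874  0.0569] gap 0.996 F [0.5 0.6 0.8] zaxis [ 0.483 -0.074 -0.872] yaxis [0.171 0.985 0.012]
shift cm [-1.54  0.29 -4.69] turn deg [-0.8 -0.6 -0.1]
```

Run:
```python
from h import *
s=ctrl.sense(); print(s["joint_positions"].round(3),s["qvel"].round(3))
```

```text
[-0.367  0.074 -1.019 -0.022  0.105 -0.165] [ 0.002 -0.031  0.003  0.017 -0.001  0.001]
```

carry_out([
  [[-0.5,0,0],[0,0,0],1],
  [[0,0,-1],[0,0,0],1],
])

```text
t: 4.4
eef_pos: [0.4946, -0.0888, 0.0509]
eef_rot: [3.128, 0.504, 2.963]
contact_force: [1.1, -0.9, -0.6]
finger_gap: 0.999
```

Run:
```python
from h import *
s=ctrl.sense(); print(s["joint_positions"].round(3),s["qvel"].round(3))
```

```text
[-0.37   0.09  -1.019 -0.033  0.106 -0.168] [ 0.015  0.225  0.002 -0.189 -0.01   0.007]
```

The elbow (j3) is at its limit, so I can't lean fully towards the base at this radius. I'll lean more sideways, which is close to the orientation I need at the dishes anyway. First I collect joint data to model the arm.

carry_out([
  [[0,0,3],[0,0,8],1],
  [[0,0,2],[0,0,8],1],
  [[0,0,0],[0,0,8],1],
  [[0,0,0],[0,0,8],1],
])

```text
t: 4.9
eef_pos: [0.493, -0.0873, 0.0991]
eef_rot: [3.128, 0.501, -2.742]
contact_force: [0.3, -0.5, 0.2]
finger_gap: 1.001
```

Run:
```python
from h import *
s=ctrl.sense(); print(s["joint_positions"].tolist(),s["eef_pos"],s["eef_rot"])
import workcell; print([a for a in dir(ctrl) if a[0]!='_'])
```

```text
[-0.559932169711696, 0.08784230061215237, -0.8003487013807508, 0.39025219643023634, 0.4127370026615816, -0.9013483245150404] [ 0.49303233 -0.08726195  0.09909151] [ 3.12751165  0.50070398 -2.74215333]
['IKError', 'camera', 'finish_job', 'place_of', 'recognise', 'sense', 'silhouettes', 'tcp_to_grasp']
```

carry_out([
  [[0,0,1],[0,0,8],1],
  [[-1,0,1],[0,0,8],1],
  [[-0.5,0,0],[0,0,0],1],
])

```text
t: 5.28
eef_pos: [0.4787, -0.0893, 0.1178]
eef_rot: [3.126, 0.5, -2.457]
contact_force: [0.1, -0.3, 0.3]
finger_gap: 1.002
```

Run:
```python
from h import *
s=ctrl.sense(); print(s["joint_positions"].tolist(),s["eef_pos"],s["eef_rot"])
```

```text
[-0.626942469288737, 0.14173692534345042, -0.6602790511926294, 0.6457909768190124, 0.4862688218866562, -1.2843872683558628] [ 0.47870404 -0.08933091  0.11775219] [ 3.12638324  0.5001594  -2.45749022]
```

```bash
cat > kin.py <<'E'
from h import *
D=[([1.22368051,.377928624,.079927468,1.27439356,-2.4e-5,1.46049864],[.13472911,.5584752,.2305544],[-3.14,-.00015,2.90477]),
([-.367,.074,-1.019,-.022,.105,-.165],[.4944,-.0874,.0569],[3.128,.511,2.963]),
([-.370,.090,-1.019,-.033,.106,-.168],[.4946,-.0888,.0509],[3.128,.504,2.963]),
([-0.559932169711696, 0.08784230061215237, -0.8003487013807508, 0.39025219643023634, 0.4127370026615816, -0.9013483245150404],[ 0.49303233,-0.08726195,0.09909151],[ 3.12751165,0.50070398,-2.74215333]),
([-0.626942469288737, 0.14173692534345042, -0.6602790511926294, 0.6457909768190124, 0.4862688218866562, -1.2843872683558628],[0.47870404,-0.08933091,0.11775219],[3.12638324,0.5001594,-2.45749022])]
def FK(x,j):
    L1,L2,ofs,d,H,u,w,L5,f=x
    sg=1
    s=j[1]-j[2]+j[3]; e=j[1]-j[2]
    A=Ro.from_euler("y",s)*Ro.from_euler("z",sg*j[4])
    v=np.array([ofs+L1*np.sin(j[1])+L2*np.cos(e)+f*np.sin(e),d,H+L1*np.cos(j[1])-L2*np.sin(e)+f*np.cos(e)])
    v=v+Ro.from_euler("y",s).apply([u,0,w])+A.apply([L5,0,0])
    B=Ro.from_euler("z",j[0])
    R=B*A*Ro.from_matrix([[0,0,1],[0,1,0],[-1,0,0]])*Ro.from_euler("z",j[5])
    return B.apply(v),R
def fitk():
    x0=np.array([.3,.3,0,.06,.3,.08,0,.2,0])
    g=lambda x: np.r_[np.concatenate([FK(x,j)[0]-p for j,p,_ in D]),1e-3*(x-x0)]
    s=least_squares(g,x0); return s.x,g(s.x)[:3*len(D)]
E
python3 - <<'E'
from kin import *
np.set_printoptions(precision=4,suppress=True)
x,r=fitk(); print(x,r)
for j,p,e in D:
    R=FK(x,j)[1]; T=Ro.from_euler("xyz",e); print(T.as_matrix()[:,2],R.as_matrix()[:,2], (R.inv()*T).as_rotvec())
E
```

```text
[ 0.497   0.3838  0.0006  0.0632  0.2622  0.1392 -0.0004  0.3108  0.0723] [ 0.0001 -0.      0.     -0.0003  0.0001 -0.0002  0.0003 -0.      0.0003
  0.0001 -0.0001 -0.     -0.0001  0.     -0.    ]
[-0.0005 -0.0015 -1.    ] [-0.0005 -0.0015 -1.    ] [ 0. -0.  0.]
[ 0.4836 -0.0735 -0.8722] [ 0.4825 -0.0732 -0.8728] [ 0.0001 -0.0014 -0.0002]
[ 0.4776 -0.0724 -0.8756] [ 0.4785 -0.0721 -0.8751] [ 0.0004  0.0009 -0.0002]
[ 0.4367  0.1996 -0.8772] [ 0.4367  0.1996 -0.8772] [ 0. -0.  0.]
[ 0.362   0.3148 -0.8774] [ 0.362   0.3148 -0.8774] [-0. -0. -0.]
```

The kinematic model fits to about 0.3 mm. Now I check joint margins for the pick and place options.

```bash
cat >> kin.py <<'E'
X,_=fitk()
LO=np.array([-2.72,-.84,-1.02,-1.77,-1.37,-3.14]);HI=np.array([2.72,1.66,1.22,2.12,1.28,3.14])
def IK(P,R,q0):
    R=Ro.from_matrix(R)
    g=lambda q:(lambda f: np.r_[f[0]-P,.3*(f[1].inv()*R).as_rotvec()])(FK(X,q))
    s=least_squares(g,np.clip(q0,LO+.02,HI-.02),bounds=(LO,HI)); return s.x,np.linalg.norm(s.fun)
def chk(P,phi,th,q0=None):
    best=None
    for q in ([q0] if q0 is not None else [[-.4,.3,-.5,.6,.3,-.5],[.4,.3,-.3,.7,0,-.1],[-.3,.3,-.3,.8,.5,-1.3]]):
        q,e=IK(np.array(P),wantR(phi,th),q)
        if best is None or e<best[1]: best=(q,e)
    return best
E
python3 - <<'E'
from kin import *
np.set_printoptions(precision=2,suppress=True)
for nm,P,ph in [("lid54",[.479,-.0845,.009],[-10,10,20,31,40,50,60,-50]),("lid54up",[.479,-.0845,.06],[31,40,50]),("lid61",[.5025,-.2724,.009],[-28,-10,0,10,20,31]),("d52",[.448,.277,.168],[31.5,40]),("d52up",[.448,.277,.21],[31.5]),("d45",[.514,.181,.168],[31.5]),("d45up",[.514,.181,.21],[31.5])]:
  for th in (22,26,30,35):
    for f in ph:
      q,e=chk(P,f,th); print(nm,th,f,"OK" if e<1e-4 else "--",round(e,4),q, "margin",round(min((q-LO).min(),(HI-q).min()),2))
E
```

```text
lid54 22 -10 OK 0.0 [-0.35  0.19 -0.97  0.03  0.06 -0.16] margin 0.05
lid54 22 10 OK 0.0 [-0.45  0.21 -0.93  0.11  0.22 -0.59] margin 0.09
lid54 22 20 OK 0.0 [-0.49  0.24 -0.88  0.19  0.28 -0.8 ] margin 0.14
lid54 22 31 OK 0.0 [-0.52  0.27 -0.82  0.28  0.33 -1.03] margin 0.2
lid54 22 40 OK 0.0 [-0.54  0.3  -0.76  0.37  0.36 -1.21] margin 0.26
lid54 22 50 OK 0.0 [-0.55  0.35 -0.69  0.48  0.38 -1.41] margin 0.33
lid54 22 60 OK 0.0 [-0.55  0.39 -0.61  0.58  0.38 -1.6 ] margin 0.41
lid54 22 -50 OK 0.0 [-0.15  0.25 -0.86  0.16 -0.25  0.69] margin 0.16
lid54 26 -10 -- 0.0071 [-0.35  0.18 -1.02 -0.06  0.08 -0.16] margin 0.0
lid54 26 10 OK 0.0 [-0.48  0.2  -1.    0.    0.27 -0.6 ] margin 0.02
lid54 26 20 OK 0.0 [-0.53  0.23 -0.94  0.1   0.34 -0.82] margin 0.08
lid54 26 31 OK 0.0 [-0.56  0.27 -0.87  0.22  0.4  -1.06] margin 0.15
lid54 26 40 OK 0.0 [-0.58  0.31 -0.8   0.33  0.43 -1.25] margin 0.22
lid54 26 50 OK 0.0 [-0.6   0.36 -0.71  0.46  0.45 -1.46] margin 0.31
lid54 26 60 OK 0.0 [-0.6   0.41 -0.62  0.58  0.45 -1.65] margin 0.4
lid54 26 -50 OK 0.0 [-0.11  0.25 -0.92  0.07 -0.31  0.71] marg
[... 4321 characters left out ...]

d52up 30 31.5 OK 0.0 [ 0.38 -0.12 -0.72  0.46  0.08 -0.14] margin 0.3
d52up 35 31.5 OK 0.0 [ 0.37 -0.18 -0.82  0.32  0.1  -0.15] margin 0.2
d45 22 31.5 OK 0.0 [ 0.14  0.06 -0.59  0.58  0.15 -0.39] margin 0.43
d45 26 31.5 OK 0.0 [ 0.12  0.01 -0.66  0.48  0.19 -0.39] margin 0.36
d45 30 31.5 OK 0.0 [ 0.09 -0.02 -0.74  0.37  0.22 -0.4 ] margin 0.28
d45 35 31.5 OK 0.0 [ 0.07 -0.06 -0.84  0.24  0.27 -0.41] margin 0.18
d45up 22 31.5 OK 0.0 [ 0.14  0.02 -0.51  0.69  0.15 -0.39] margin 0.51
d45up 26 31.5 OK 0.0 [ 0.12 -0.03 -0.58  0.6   0.19 -0.39] margin 0.44
d45up 30 31.5 OK 0.0 [ 0.09 -0.07 -0.66  0.5   0.22 -0.4 ] margin 0.36
d45up 35 31.5 OK 0.0 [ 0.07 -0.11 -0.76  0.37  0.27 -0.41] margin 0.26
```

Run:
```python
from h import *
togo([.479,-.0845,.010],40,30)
```

```text
t 5.275 pos [ 0.4787 -0.0893  0.1178] gap 1.002 F [ 0.1 -0.3  0.3] zaxis [ 0.362  0.315 -0.877] yaxis [-0.638  0.77   0.013]
shift cm [  0.03   0.48 -10.78] turn deg [ 0.3 -1.5  0.4]
```

carry_out([
  [[0,0.5,-2.5],[0,-1.5,0.4],1],
  [[0,0,-2.5],[0,0,0],1],
  [[0,0,-2.0],[0,0,0],1],
  [[0,0,-1],[0,0,0],1],
  [[0,0,0],[0,0,0],1],
])

```text
t: 5.9
eef_pos: [0.4768, -0.0828, 0.0329]
eef_rot: [-3.139, 0.52, -2.452]
contact_force: [0.0, 0.4, 0.3]
finger_gap: 1.004
```

Run:
```python
from h import *
togo([.479,-.0845,.010],40,30)
p=ctrl.camera("wrist"); cv2.imwrite("pics/w2.png",p["frame"])
```

```text
t 5.9 pos [ 0.4768 -0.0828  0.0329] gap 1.004 F [0.  0.4 0.3] zaxis [ 0.385  0.314 -0.868] yaxis [-0.635  0.772 -0.002]
shift cm [ 0.22 -0.17 -2.29] turn deg [ 0.2 -0.1  0.6]
```

View pics/w2.png

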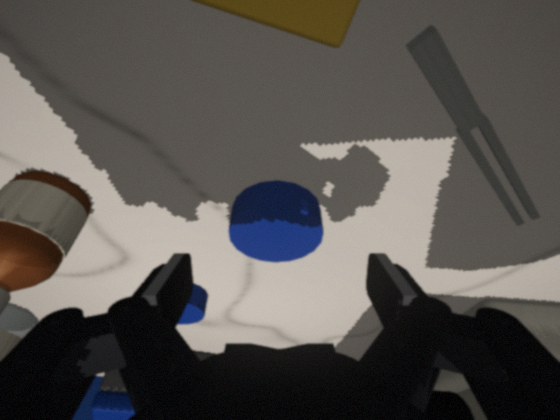

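Lid_54 is centred between the open jaws at (276,220), and nothing is in the fingers' way.

carry_out([
  [[0.2,-0.2,-1.2],[0,0,0.5],1],
  [[0,0,-0.9],[0,0,0],1],
  [[0,0,0],[0,0,0],1],
])

```text
t: 6.32
eef_pos: [0.4807, -0.0861, 0.0123]
eef_rot: [-3.135, 0.521, -2.441]
contact_force: [0.3, 0.2, 0.1]
finger_gap: 1.001
```

Run:
```python
from h import *
togo([.479,-.0845,.010],40,30)
```

```text
t 6.325 pos [ 0.4807 -0.0861  0.0123] gap 1.001 F [0.3 0.2 0.1] zaxis [ 0.385  0.315 -0.867] yaxis [-0.642  0.767 -0.006]
shift cm [-0.17  0.16 -0.23] turn deg [0.4 0.1 0.1]
```

carry_out([
  [[-0.2,0.2,-0.3],[0,0,0],1],
  [[0,0,0],[0,0,0],0],
  [[0,0,0],[0,0,0],0],
  [[0,0,0],[0,0,0],0],
  [[0,0,0],[0,0,0],0],
  [[0,0,0],[0,0,0],0],
], newtons=30)

```text
t: 7.08
eef_pos: [0.4793, -0.0844, 0.01]
eef_rot: [-3.133, 0.521, -2.44]
contact_force: [0.0, 0.4, 0.1]
finger_gap: 0.604
```

Run:
```python
from h import *
togo([.479,-.0845,.010],40,30)
p=ctrl.camera("wrist"); cv2.imwrite("pics/w3.png",p["frame"])
```

```text
t 7.075 pos [ 0.4793 -0.0844  0.01  ] gap 0.604 F [0.  0.4 0.1] zaxis [ 0.386  0.315 -0.867] yaxis [-0.642  0.767 -0.008]
shift cm [-0.03 -0.01 -0.  ] turn deg [0.4 0.2 0.1]
```

View pics/w3.png

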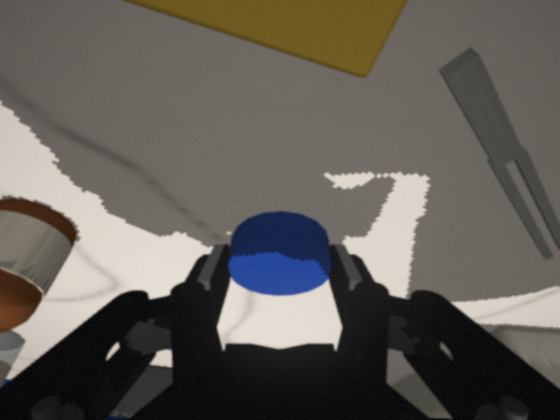

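The jaws have closed on lid_54 (gap 0.604), and the pads touch its sides at about (229,250) and (330,250). I lift and check that it is held level.

carry_out([
  [[0,0,1],[0,0,0],0],
  [[0,0,2],[0,0,0],0],
  [[0,0,3],[0,0,0],0],
  [[0,0,3],[0,0,0],0],
  [[0,0,3],[0,0,0],0],
  [[0,0,0],[0,0,0],0],
])

```text
t: 7.88
eef_pos: [0.4783, -0.0837, 0.1361]
eef_rot: [-3.133, 0.521, -2.44]
contact_force: [0.5, -0.2, -0.6]
finger_gap: 0.603
```

Run:
```python
from h import *
togo([.479,-.0845,.010],40,30)
p=ctrl.camera("wrist"); a=p["frame"]
p=ctrl.camera("side"); b=p["frame"]; P,R,s=pose(); u,v=proj(p,P).astype(int); print(u,v)
cv2.imwrite("pics/w4.png",np.hstack([cv2.resize(a[150:350,180:380],(400,400)),cv2.resize(b[v-60:v+60,u-60:u+60],(400,400),interpolation=2)]))
```

```text
t 7.875 pos [ 0.4783 -0.0837  0.1361] gap 0.603 F [ 0.5 -0.2 -0.6] zaxis [ 0.386  0.315 -0.867] yaxis [-0.642  0.767 -0.007]
shift cm [  0.07  -0.08 -12.61] turn deg [0.4 0.2 0.1]
274 224
```

View pics/w4.png

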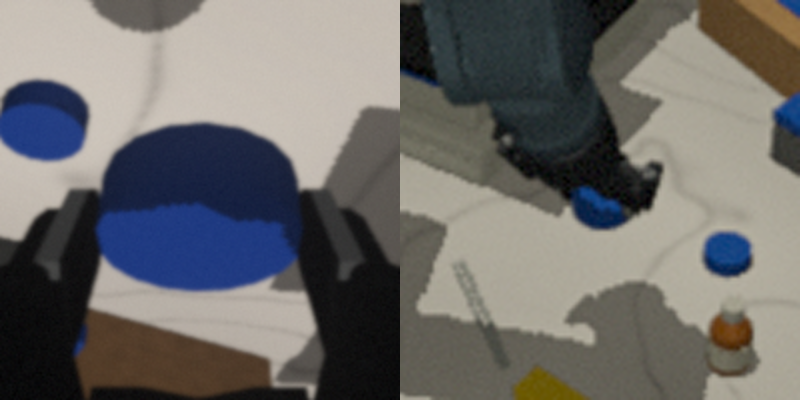

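The lid's outline in the wrist picture (229..330, 211..295) is the same before and after the lift, so it hasn't slipped and is level. Now I find its centre relative to the TCP and refine the dish positions.

```bash
cat >> h.py <<'E'
def held(r):
    P,R,s=pose(); p=ctrl.camera("wrist")
    h=cv2.cvtColor(p["frame"],cv2.COLOR_BGR2HSV); m=cv2.inRange(h,(100,100,30),(130,255,255))
    mm=comp(m,279,245)
    return p,P,R,mm
E
python3 - <<'E'
from h import *
p,P,R,mm=held(.027)
x,e=fit_cyl(p,mm,P[:2],.027,P[2]-.010,.018); print(x,e,"lid-TCP mm",(x-P[:2])*1e3)
x,e=fit_cyl(p,mm,P[:2],.027,P[2]-.010,.018,True); print(x,e,"lid-TCP mm",(x[:2]-P[:2])*1e3)
r=np.array([.776,.63]); d=(x[:2]-P[:2])*1e3; print("along rout",d@r,"along jaw",d@np.array([-.63,.776]))
for n in ["top","side"]:
    p=ctrl.camera(n); h=cv2.cvtColor(p["frame"],cv2.COLOR_BGR2HSV)
    m=cv2.inRange(h,(0,0,100),(180,90,255))
    for nm,c,rr in [("52",[.448,.277],.026),("45",[.514,.181],.0225)]:
        u,v=proj(p,[*c,.165]).astype(int); sub=np.zeros_like(m); sub[v-15:v+16,u-15:u+16]=m[v-15:v+16,u-15:u+16]
        k,l,s,cc=cv2.connectedComponentsWithStats(sub); i=1+s[1:,4].argmax()
        print(n,nm,s[i],fit_cyl(p,l==i,c,rr,.15,.024,True),fit_cyl(p,l==i,c,rr,.15,.024))
E
```

```text
[ 0.47861875 -0.08167391] 1.5560598805828156 lid-TCP mm [2.10163201 0.90442011]
[ 0.47766595 -0.08218975  0.02597923] 0.9098180505017271 lid-TCP mm [1.14883011 0.38858097]
along rout 1.1362981821766915 along jaw -0.422224135087905
top 52 [141 226  22  21 349] (array([0.44844582, 0.27983346, 0.02437939]), np.float64(0.3560068112366946)) (array([0.44844584, 0.27945334]), np.float64(0.7402996212994406))
top 45 [182 199  19  19 275] (array([0.51437562, 0.18339431, 0.0214593 ]), np.float64(0.3252469150165208)) (array([0.51405806, 0.18367526]), np.float64(0.5190482260437221))
side 52 [210 152  11  12  70] (array([0.44431226, 0.28183492, 0.01657288]), np.float64(0.29800372385161716)) (array([0.4396676, 0.299139 ]), np.float64(2.1717284507137293))Traceback (most recent call last):
  File "<stdin>", line 11, in <module>
ValueError: attempt to get argmax of an empty sequence
```

carry_out([
  [[0,0,3.5],[0,0,0],0],
  [[0,0,3.5],[0,0,-2],0],
  [[0,3,0.3],[0,0,-2],0],
  [[-0.3,4.5,0],[0,0,-2],0],
  [[-0.4,4.5,0],[0,0,-2],0],
  [[-0.4,4.5,0],[0,0,0],0],
  [[-0.4,3.5,0],[0,0,0],0],
  [[0,0.5,0],[0,0,0],0],
])

```text
t: 9.12
eef_pos: [0.4539, 0.1297, 0.1969]
eef_rot: [3.122, 0.511, -2.602]
contact_force: [-1.0, -0.5, -0.0]
finger_gap: 0.603
```

Run:
```python
from h import *
togo([.463,.152,.205],31.5,30)
p=ctrl.camera("wrist"); cv2.imwrite("pics/w5.png",p["frame"])
for c in ([.4484,.2796],[.5143,.1835]): print(proj(p,[*c,.174]))
```

```text
t 9.125 pos [0.4539 0.1297 0.1969] gap 0.603 F [-1.  -0.5 -0. ] zaxis [ 0.409  0.268 -0.872] yaxis [-0.522  0.853  0.017]
shift cm [0.91 2.23 0.81] turn deg [-0.4 -1.1  0. ]
[450.14011206 283.54451807]
[298.05634424 289.87624703]
```

View pics/w5.png

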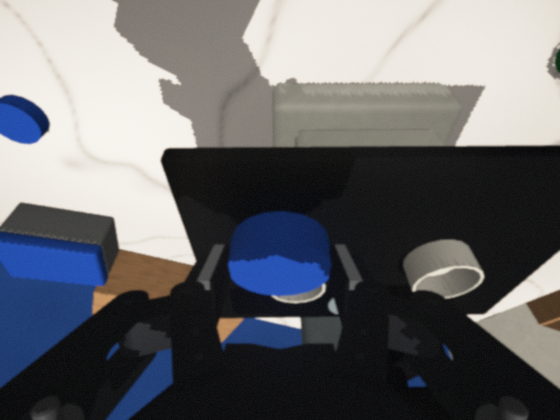

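Run:
```python
from h import *
p=ctrl.camera("wrist"); f=p["frame"]
h=cv2.cvtColor(f,cv2.COLOR_BGR2HSV); m=cv2.inRange(h,(0,0,75),(180,80,255))
sub=np.zeros_like(m); sub[230:312,395:495]=m[230:312,395:495]
k,l,s,cc=cv2.connectedComponentsWithStats(sub); i=1+s[1:,4].argmax(); mm=(l==i)
print(s[i],fit_cyl(p,mm,[.448,.279],.026,.15,.024),fit_cyl(p,mm,[.448,.279],.026,.15,.024,True))
a=f.copy()
for c,r in (([.4484,.2796],.026),([.5143,.1835],.0225)):
    H=cyl_sil(p,c,r,.15,.024); cv2.polylines(a,[H.astype(np.int32)],True,(0,0,255),1)
P,R,s=pose(); c=P[:2]+.0011*np.array([.853,.522]); cv2.polylines(a,[cyl_sil(p,c,.027,P[2]-.010,.018).astype(np.int32)],True,(0,255,0),1)
cv2.imwrite("pics/w6.png",cv2.resize(a[180:330,200:510],None,fx=2.5,fy=2.5,interpolation=2))
p=ctrl.camera("side"); b=p["frame"].copy()
for c,r in (([.4484,.2796],.026),([.5143,.1835],.0225)):
    H=cyl_sil(p,c,r,.15,.024); cv2.polylines(b,[H.astype(np.int32)],True,(0,0,255),1)
cv2.imwrite("pics/s6.png",cv2.resize(b[110:220,170:310],None,fx=5,fy=5,interpolation=2))
```

```text
[ 405  239   81   60 3567] (array([0.45045449, 0.27898106]), np.float64(0.40923690050068623)) (array([0.45021349, 0.27887567, 0.02571193]), np.float64(0.3299575718354072))
```

View pics/w6.png

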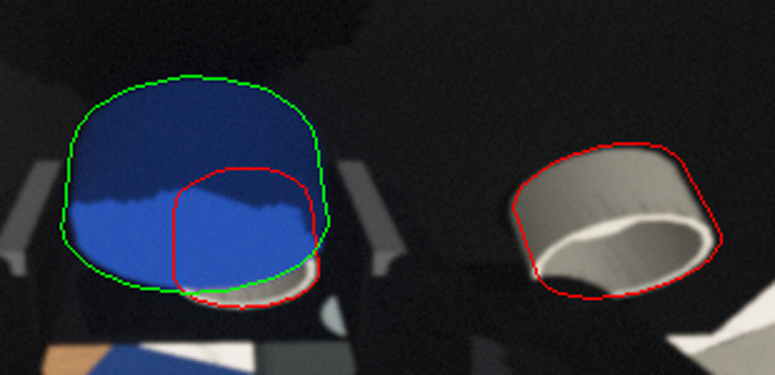

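View pics/s6.png

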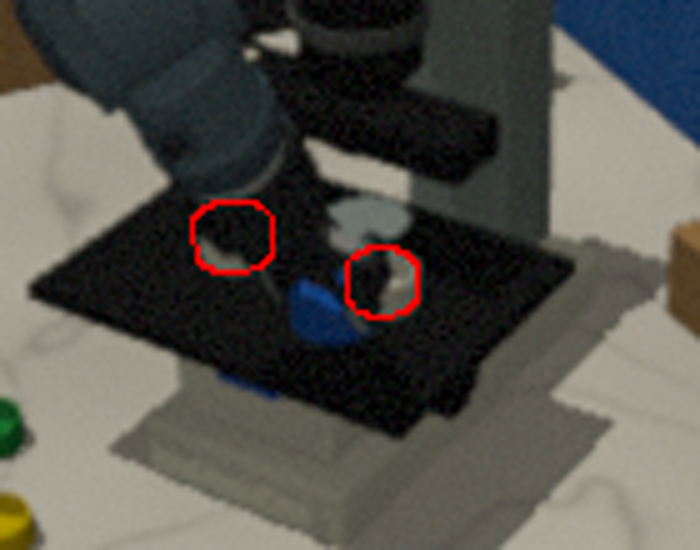

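carry_out([
  [[0.4,0.8,0.8],[-0.4,-1.1,0],0],
  [[1.8,1.5,0],[0,0,0],0],
  [[1.8,1.5,0],[0,0,0],0],
  [[1.5,1.2,0],[0,0,0],0],
  [[0,0,0],[0,0,0],0],
])

```text
t: 9.9
eef_pos: [0.5156, 0.1754, 0.2076]
eef_rot: [-3.138, 0.527, -2.604]
contact_force: [-0.5, -0.4, -0.6]
finger_gap: 0.6
```

```bash
cat > over.py <<'E'
from h import *
import sys
def over(c,r,lr,off,name,dz=.010):
    p,P,R,mm=held(lr); a=p["frame"].copy()
    x,e=fit_cyl(p,mm,P[:2],lr,P[2]-dz,.018,True); print("lid fit",x,e,"lid-TCP mm",(x[:2]-P[:2])*1e3)
    for cc,rr in c: cv2.polylines(a,[cyl_sil(p,cc,rr,.15,.024).astype(np.int32)],True,(0,0,255),1)
    cv2.polylines(a,[cyl_sil(p,x[:2],x[2],P[2]-dz,.018).astype(np.int32)],True,(0,255,0),1)
    cv2.imwrite(f"pics/{name}.png",cv2.resize(a[160:340,170:400],None,fx=3.3,fy=3.3,interpolation=2))
E
python3 - <<'E'
from over import *
togo([.514,.1827,.200],31.5,30)
over([([.515,.1833],.0225)],0,.027,0,"o1")
p=ctrl.camera("side"); b=p["frame"].copy(); cv2.imwrite("pics/s7.png",cv2.resize(b[110:220,170:310],None,fx=5,fy=5,interpolation=2))
E
```

```text
t 9.9 pos [0.5156 0.1754 0.2076] gap 0.6 F [-0.5 -0.4 -0.6] zaxis [ 0.434  0.255 -0.864] yaxis [-0.51   0.86  -0.003]
shift cm [-0.16  0.73 -0.76] turn deg [0.  0.3 0.8]
lid fit [0.51670603 0.17553397 0.02709772] 0.862475738122911 lid-TCP mm [1.10834956 0.13997841]
```

View pics/o1.png

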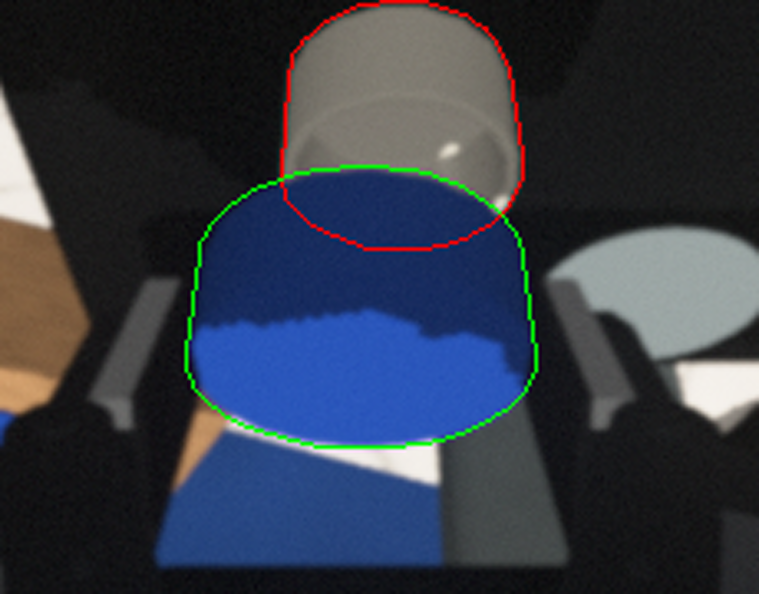

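View pics/s7.png

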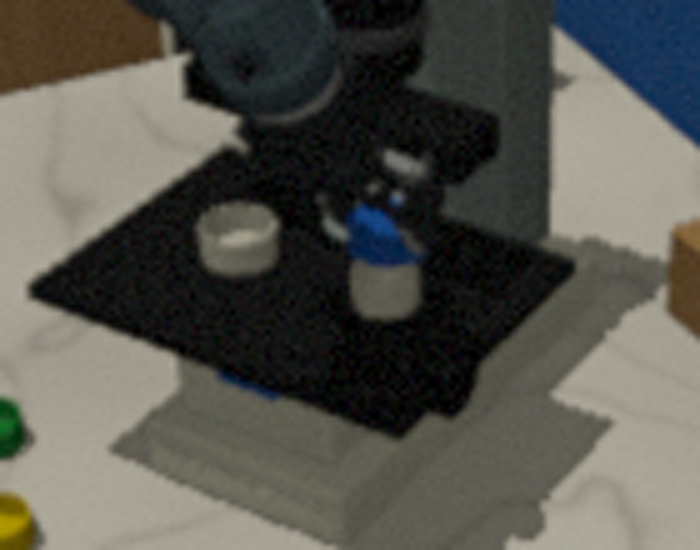

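The wrist picture shows the dish's body under red outline and the lid under green, so both estimates match the picture. I align and go lower.

carry_out([
  [[-0.2,0.8,-0.5],[0,0,0.8],0],
  [[0,0,-0.5],[0,0,0],0],
  [[0,0,-0.3],[0,0,0],0],
  [[0,0,0],[0,0,0],0],
])

```text
t: 10.5
eef_pos: [0.51, 0.1823, 0.192]
eef_rot: [-3.14, 0.524, -2.592]
contact_force: [-0.3, -0.5, -0.4]
finger_gap: 0.597
```

Run:
```python
from over import *
togo([.5139,.1831,.188],31.5,30)
over([([.515,.1833],.0225)],0,.027,0,"o2")
p=ctrl.camera("side"); b=p["frame"].copy(); cv2.imwrite("pics/s8.png",cv2.resize(b[130:190,210:280],None,fx=9,fy=9,interpolation=2))
```

```text
t 10.5 pos [0.51   0.1823 0.192 ] gap 0.597 F [-0.3 -0.5 -0.4] zaxis [ 0.427  0.26  -0.866] yaxis [-0.521  0.853 -0.001]
shift cm [ 0.39  0.08 -0.4 ] turn deg [0.1 0.  0.1]
lid fit [0.51136387 0.1825994  0.02720314] 0.9083482759210464 lid-TCP mm [1.32461017 0.30312764]
```

View pics/o2.png

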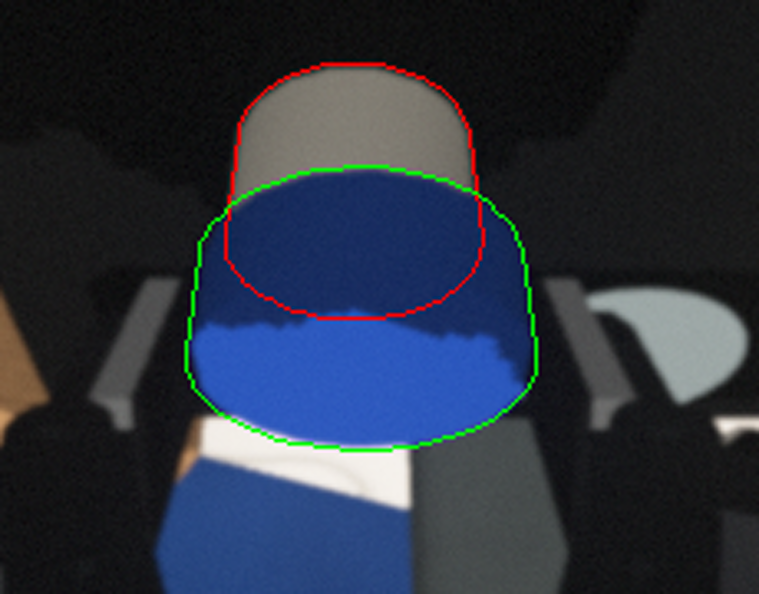

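View pics/s8.png

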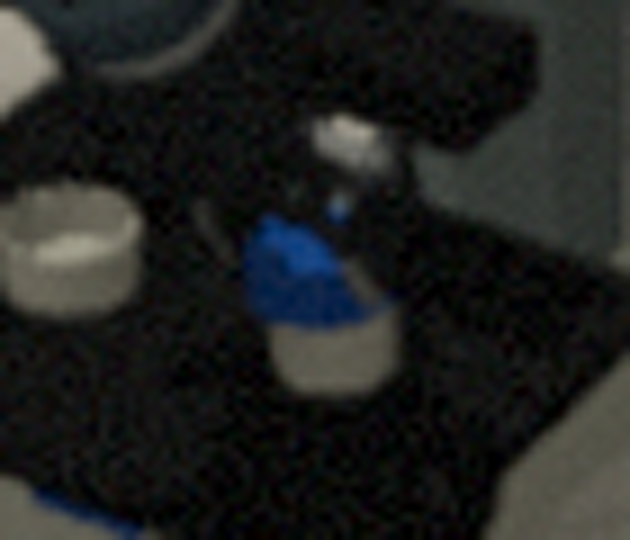

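carry_out([
  [[0.4,0.1,0],[0,0,0],0],
  [[0,0,-0.3],[0,0,0],0],
  [[0,0,0],[0,0,0],0],
])

```text
t: 10.98
eef_pos: [0.5153, 0.1834, 0.1899]
eef_rot: [-3.139, 0.525, -2.592]
contact_force: [-0.5, -1.5, 0.2]
finger_gap: 0.603
```

Run:
```python
from over import *
togo([.5137,.1831,.180],31.5,30)
over([([.515,.1833],.0225)],0,.027,0,"o3")
p=ctrl.camera("side"); b=p["frame"].copy(); cv2.imwrite("pics/s9.png",cv2.resize(b[130:190,210:280],None,fx=9,fy=9,interpolation=2))
```

```text
t 10.975 pos [0.5153 0.1834 0.1899] gap 0.603 F [-0.5 -1.5  0.2] zaxis [ 0.429  0.26  -0.865] yaxis [-0.521  0.853 -0.002]
shift cm [-0.16 -0.03 -0.99] turn deg [0.1 0.1 0.1]
lid fit [0.51652947 0.1836343  0.02714042] 0.9383864918987043 lid-TCP mm [1.23873429 0.26954757]
```

View pics/o3.png

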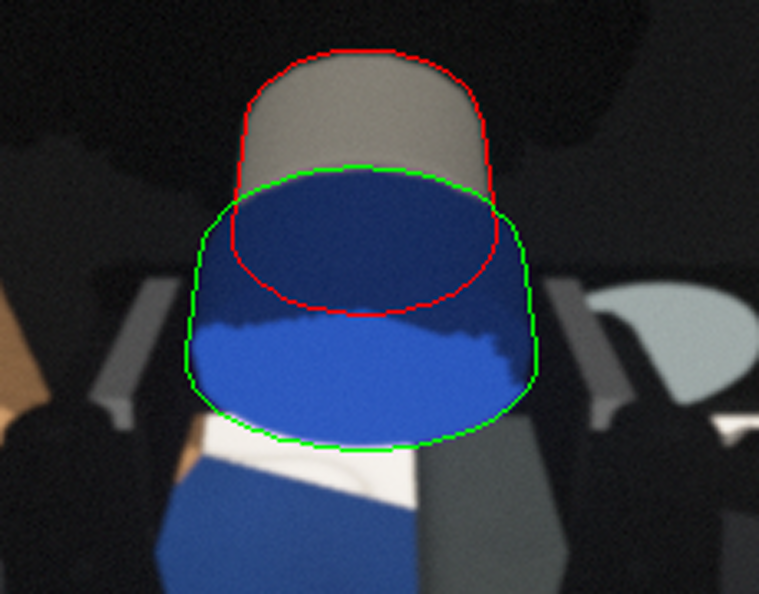

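View pics/s9.png

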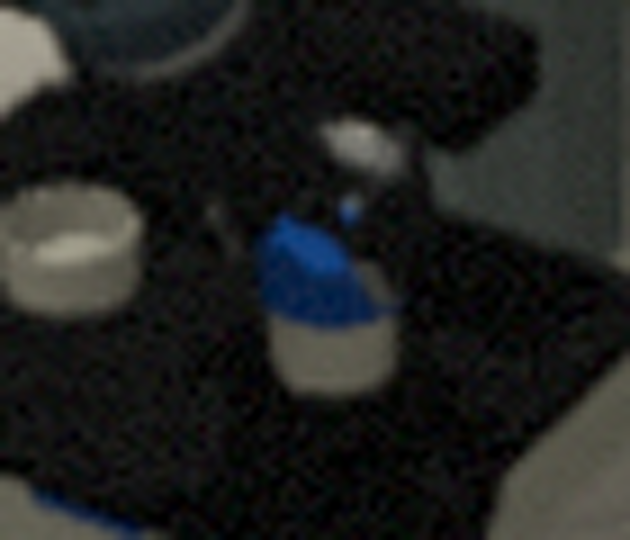

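carry_out([
  [[-0.1,0,-0.3],[0,0,0],0],
  [[0,0,-0.3],[0,0,0],0],
  [[0,0,-0.2],[0,0,0],0],
  [[0,0,0],[0,0,0],0],
])

```text
t: 11.58
eef_pos: [0.5142, 0.1834, 0.1815]
eef_rot: [-3.139, 0.525, -2.592]
contact_force: [0.1, -0.2, -1.4]
finger_gap: 0.604
```

Run:
```python
from over import *
togo([.5140,.1832,.172],31.5,30)
over([([.515,.1833],.0225)],0,.027,0,"o4")
p=ctrl.camera("side"); b=p["frame"].copy(); cv2.imwrite("pics/s10.png",cv2.resize(b[130:190,210:280],None,fx=9,fy=9,interpolation=2))
```

```text
t 11.575 pos [0.5142 0.1834 0.1815] gap 0.604 F [ 0.1 -0.2 -1.4] zaxis [ 0.429  0.26  -0.865] yaxis [-0.521  0.853 -0.002]
shift cm [-0.02 -0.02 -0.95] turn deg [0.1 0.2 0.1]
lid fit [0.51592495 0.1839266  0.02737002] 0.6440465826482752 lid-TCP mm [1.7375708 0.5487761]
```

View pics/o4.png

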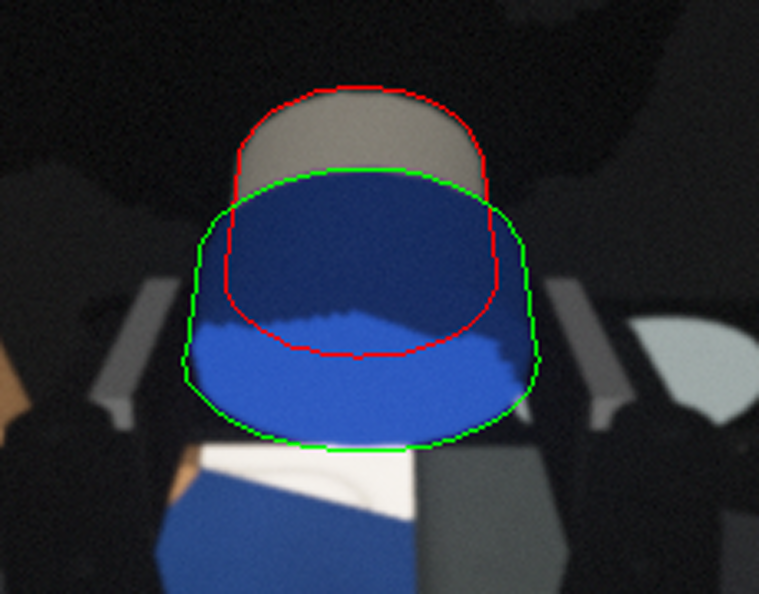

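View pics/s10.png

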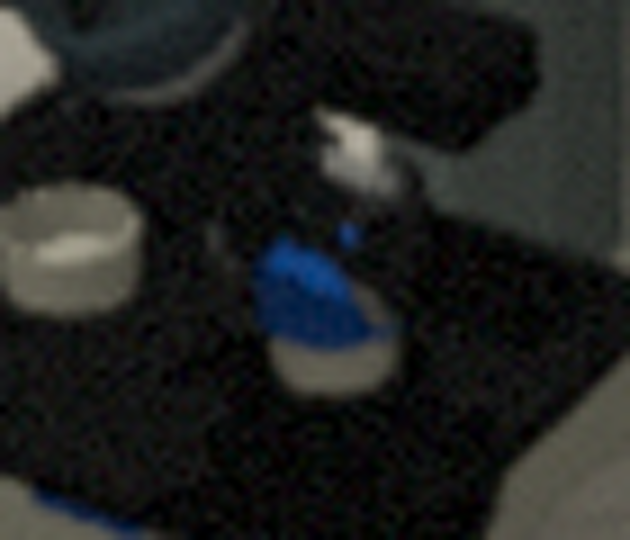

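The lid's rim is now below the dish's rim with no upward push, and in the side picture it overlaps evenly (lid edge 257, dish edge 270). I continue down.

carry_out([
  [[0,0,-0.3],[0,0,0],0],
  [[0,0,-0.3],[0,0,0],0],
  [[0,0,-0.3],[0,0,0],0],
  [[0,0,-0.2],[0,0,0],0],
  [[0,0,0],[0,0,0],0],
])

```text
t: 12.3
eef_pos: [0.5144, 0.1834, 0.17]
eef_rot: [-3.139, 0.526, -2.592]
contact_force: [0.3, 0.5, -0.5]
finger_gap: 0.604
```

Run:
```python
from over import *
togo([.5140,.1832,.169],31.5,30)
over([([.515,.1833],.0225)],0,.027,0,"o5")
p=ctrl.camera("side"); b=p["frame"].copy(); cv2.imwrite("pics/s11.png",cv2.resize(b[130:190,210:280],None,fx=9,fy=9,interpolation=2))
```

```text
t 12.3 pos [0.5144 0.1834 0.17  ] gap 0.604 F [ 0.3  0.5 -0.5] zaxis [ 0.429  0.26  -0.865] yaxis [-0.521  0.853 -0.002]
shift cm [-0.04 -0.02 -0.1 ] turn deg [0.  0.2 0.1]
lid fit [0.51652305 0.18413005 0.02760859] 0.676090947285756 lid-TCP mm [2.09515248 0.74305738]
```

View pics/o5.png

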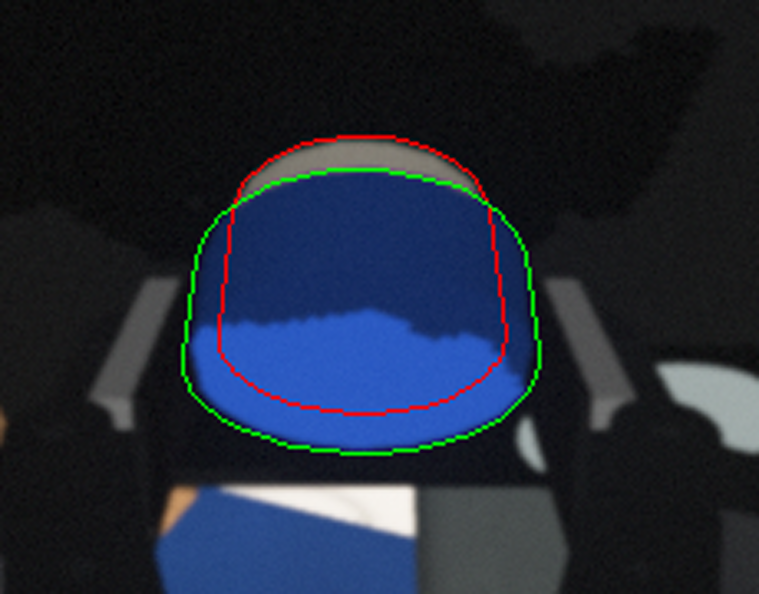

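View pics/s11.png

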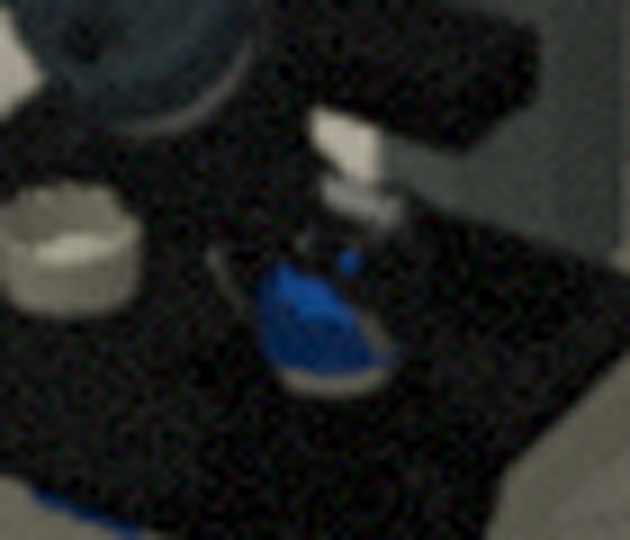

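carry_out([
  [[0,0,-0.2],[0,0,0],0],
  [[0,0,-0.2],[0,0,0],0],
  [[0,0,0],[0,0,0],0],
])

```text
t: 12.78
eef_pos: [0.5169, 0.184, 0.1693]
eef_rot: [-3.136, 0.532, -2.59]
contact_force: [-0.2, 0.2, -1.4]
finger_gap: 0.601
```

It has bottomed out at TCP 0.169, which is the expected full depth. I release it and look.

carry_out([
  [[0,0,0],[0,0,0],0.75],
  [[0,0,0],[0,0,0],0.85],
  [[0,0,0],[0,0,0],0.85],
  [[0,0,0],[0,0,0],0.85],
])

```text
t: 13.28
eef_pos: [0.5167, 0.184, 0.1689]
eef_rot: [-3.137, 0.532, -2.59]
contact_force: [0.3, -0.7, 0.0]
finger_gap: 0.849
```

Run:
```python
from over import *
togo([.5140,.1832,.169],31.5,30)
p=ctrl.camera("wrist"); cv2.imwrite("pics/w7.png",cv2.resize(p["frame"][160:340,170:400],None,fx=3.3,fy=3.3,interpolation=2))
p=ctrl.camera("side"); b=p["frame"].copy(); cv2.imwrite("pics/s12.png",cv2.resize(b[130:190,210:280],None,fx=9,fy=9,interpolation=2))
```

```text
t 13.275 pos [0.5167 0.184  0.1689] gap 0.849 F [ 0.3 -0.7  0. ] zaxis [ 0.434  0.262 -0.862] yaxis [-0.522  0.853 -0.004]
shift cm [-0.27 -0.08  0.01] turn deg [-0.   0.5  0. ]
```

View pics/w7.png

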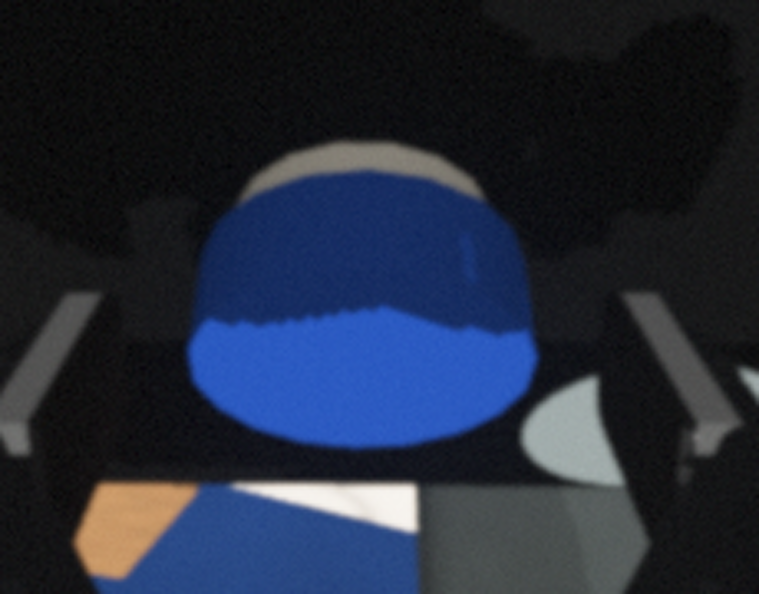

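View pics/s12.png

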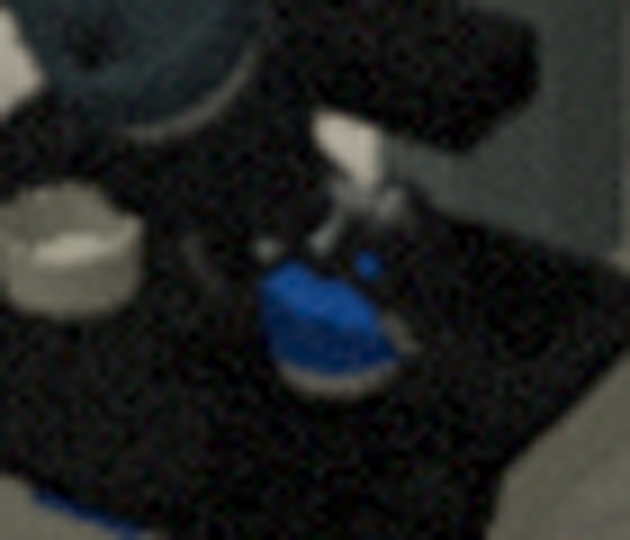

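carry_out([
  [[-0.9,-0.5,1.7],[0,0,0],0.9],
  [[-1.5,-0.8,2.2],[0,0,0],0.9],
  [[-2.5,-1.6,2],[0,0,0],1],
  [[-2.5,-1.6,1],[0,0,0],1],
  [[-1.5,-1,0],[0,0,0],1],
  [[0,0,0],[0,0,0],1],
])

```text
t: 14.12
eef_pos: [0.4254, 0.1277, 0.2401]
eef_rot: [-3.135, 0.532, -2.589]
contact_force: [0.5, 0.7, -0.3]
finger_gap: 1.0
```

Run:
```python
from over import *
togo([.5140,.1832,.169],31.5,30)
p=ctrl.camera("wrist"); a=p["frame"].copy()
h=cv2.cvtColor(a,cv2.COLOR_BGR2HSV); m=cv2.inRange(h,(100,100,30),(130,255,255))
cv2.polylines(a,[cyl_sil(p,[.515,.1833],.027,.159,.018).astype(np.int32)],True,(0,255,0),1)
u,v=proj(p,[.515,.1833,.168]); mm=comp(m,u,v)
print(fit_cyl(p,mm,[.515,.1833],.027,.159,.018),fit_cyl(p,mm,[.515,.1833],.027,.159,.018,True))
cv2.imwrite("pics/w8.png",a)
p=ctrl.camera("side"); b=p["frame"].copy(); cv2.imwrite("pics/s13.png",cv2.resize(b[130:190,210:280],None,fx=9,fy=9,interpolation=2))
```

```text
t 14.125 pos [0.4254 0.1277 0.2401] gap 1.0 F [ 0.5  0.7 -0.3] zaxis [ 0.435  0.261 -0.862] yaxis [-0.522  0.853 -0.005]
shift cm [ 8.86  5.55 -7.11] turn deg [0.  0.6 0. ]
(array([0.51820471, 0.18487954]), np.float64(1.07913719727962)) (array([0.51870658, 0.18462755, 0.02827438]), np.float64(0.33615888123207655))
```

View pics/w8.png

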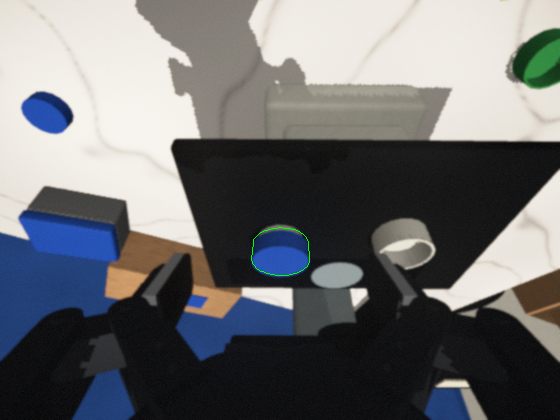

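View pics/s13.png

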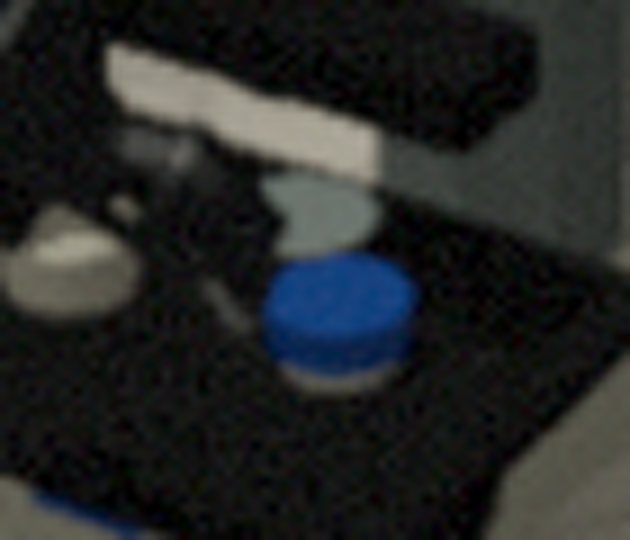

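The side and wrist pictures show lid_54 seated level on dish_45, with a thin even white band of the dish below it. Next is lid_61.

carry_out([
  [[0,-3,0],[0,0,0],1],
  [[0.5,-4.5,0],[0,0,-2.5],1],
  [[0.8,-5,-0.5],[0,0,-2.5],1],
  [[1.2,-5,-1],[0,0,-2.5],1],
  [[1.4,-5,-1],[0,0,-2.5],1],
  [[1.4,-5,-1],[0,0,-2.5],1],
  [[1.4,-5,-1],[0,0,-2.5],1],
  [[1,-4,-1],[0,0,-2.5],1],
])

```text
t: 15.22
eef_pos: [0.5115, -0.2466, 0.1835]
eef_rot: [-3.131, 0.538, -2.889]
contact_force: [0.5, 0.0, 0.4]
finger_gap: 0.999
```

Run:
```python
from h import *
togo([.5025,-.2724,.10],14,30)
```

```text
t 15.225 pos [ 0.5115 -0.2466  0.1835] gap 0.999 F [0.5 0.  0.4] zaxis [ 0.499  0.118 -0.859] yaxis [-0.245  0.969 -0.009]
shift cm [-0.9  -2.58 -8.35] turn deg [ 0.3  0.9 -0.2]
```

carry_out([
  [[-0.5,-1.5,-2],[0,0.9,0],1],
  [[-0.4,-1.0,-2.5],[0,0,0],1],
  [[0,0,-2],[0,0,0],1],
  [[0,0,-1],[0,0,0],1],
  [[0,0,0],[0,0,0],1],
])

```text
t: 15.85
eef_pos: [0.507, -0.2766, 0.1027]
eef_rot: [-3.136, 0.522, -2.891]
contact_force: [-0.6, 0.3, 1.5]
finger_gap: 1.003
```

Run:
```python
from h import *
togo([.5025,-.2724,.03],14,30)
p=ctrl.camera("wrist"); cv2.imwrite("pics/w9.png",p["frame"])
h=cv2.cvtColor(p["frame"],cv2.COLOR_BGR2HSV); m=cv2.inRange(h,(100,100,30),(130,255,255))
u,v=proj(p,[.5025,-.2724,.015]); print(u,v)
print(fit_cyl(p,comp(m,u,v),[.5025,-.2724],.0305,0,.018,True))
```

```text
t 15.85 pos [ 0.507  -0.2766  0.1027] gap 1.003 F [-0.6  0.3  1.5] zaxis [ 0.484  0.118 -0.867] yaxis [-0.245  0.969 -0.005]
shift cm [-0.45  0.42 -7.27] turn deg [ 0.3 -0.  -0.2]
287.45669775835046 151.5643598231197
(array([ 0.50293076, -0.27266393,  0.02942958]), np.float64(0.14862513617530068))
```

View pics/w9.png

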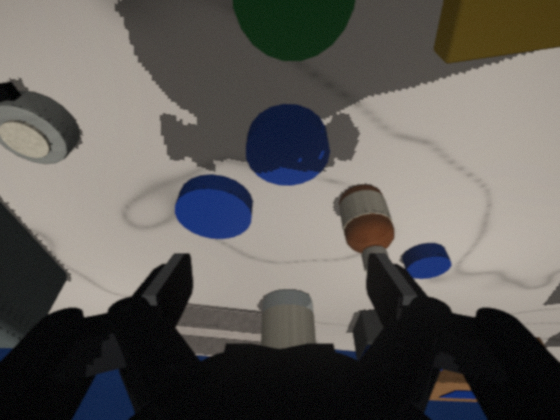

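Lid_61 is ahead at (288,144), lid_68 clear to the left at (215,207), and the amber bottle clear on the right at (367,218).

carry_out([
  [[-0.4,0.4,-2],[0.3,0,0],1],
  [[0,0,-2.2],[0,0,0],1],
  [[0,0,-1.8],[0,0,0],1],
  [[0,0,-0.8],[0,0,0],1],
  [[0,0,0],[0,0,0],1],
])

```text
t: 16.52
eef_pos: [0.5079, -0.2756, 0.0397]
eef_rot: [-3.129, 0.53, -2.885]
contact_force: [-0.4, -0.6, 0.3]
finger_gap: 0.998
```

Run:
```python
from h import *
togo([.503,-.2727,.010],14,30)
p=ctrl.camera("wrist"); cv2.imwrite("pics/w10.png",p["frame"])
```

```text
t 16.525 pos [ 0.5079 -0.2756  0.0397] gap 0.998 F [-0.4 -0.6  0.3] zaxis [ 0.492  0.116 -0.863] yaxis [-0.247  0.969 -0.011]
shift cm [-0.49  0.29 -2.97] turn deg [ 0.5  0.5 -0.3]
```

View pics/w10.png

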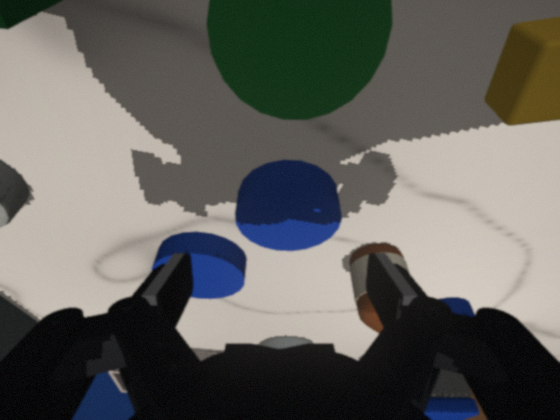

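carry_out([
  [[-0.5,0.3,-0.5],[0.5,0.5,0],1],
  [[-0.1,0.1,-1],[0,0,0],1],
  [[0,0,-0.8],[0,0,0],1],
  [[0,0,0],[0,0,0],1],
])

```text
t: 17.08
eef_pos: [0.5026, -0.2727, 0.0174]
eef_rot: [-3.139, 0.525, -2.89]
contact_force: [-0.0, -0.6, 0.8]
finger_gap: 1.003
```

Run:
```python
from h import *
togo([.503,-.2727,.010],14,30)
```

```text
t 17.075 pos [ 0.5026 -0.2727  0.0174] gap 1.003 F [-0.  -0.6  0.8] zaxis [ 0.486  0.122 -0.865] yaxis [-0.247  0.969 -0.003]
shift cm [ 0.04 -0.   -0.74] turn deg [ 0.1  0.1 -0.3]
```

carry_out([
  [[0,0,-0.5],[0,0,0],1],
  [[0,0,-0.3],[0,0,0],1],
  [[0,0,0],[0,0,0],1],
])

```text
t: 17.45
eef_pos: [0.5027, -0.2727, 0.0087]
eef_rot: [-3.139, 0.525, -2.89]
contact_force: [0.8, -0.4, 0.6]
finger_gap: 1.001
```

Run:
```python
from h import *
togo([.503,-.2727,.010],14,30)
```

```text
t 17.45 pos [ 0.5027 -0.2727  0.0087] gap 1.001 F [ 0.8 -0.4  0.6] zaxis [ 0.486  0.122 -0.865] yaxis [-0.248  0.969 -0.002]
shift cm [ 0.03 -0.    0.13] turn deg [ 0.1  0.1 -0.3]
```

carry_out([
  [[0,0,0],[0,0,0],0],
  [[0,0,0],[0,0,0],0],
  [[0,0,0],[0,0,0],0],
  [[0,0,0],[0,0,0],0],
  [[0,0,0],[0,0,0],0],
], newtons=30)

```text
t: 18.08
eef_pos: [0.5032, -0.2731, 0.0097]
eef_rot: [-3.137, 0.526, -2.889]
contact_force: [-0.9, -0.0, -0.4]
finger_gap: 0.683
```

Run:
```python
from h import *
p,P,R,mm=held(.0305); print(P,R[:,2]); v,u=np.nonzero(mm); print("bbox",u.min(),u.max(),v.min(),v.max())
x,e=fit_cyl(p,mm,P[:2],.0305,0,.018,True); print(x,e,(x[:2]-P[:2])*1e3)
```

```text
[ 0.50321645 -0.27310486  0.00972318] [ 0.48748969  0.12134135 -0.86465605]
bbox 219 338 208 297
[ 0.50407331 -0.27351808  0.02970432] 0.7538539542568149 [ 0.85686183 -0.41321633]
```

carry_out([
  [[0,0,1],[0,0,0],0],
  [[0,0,2],[0,0,0],0],
  [[0,0,3],[0,0,0],0],
  [[0,0,3],[0,0,0],0],
  [[0,0,3],[0,0,0],0],
  [[0,0,3],[0,0,0],0],
  [[0,0,0],[0,0,0],0],
])

```text
t: 19.0
eef_pos: [0.5026, -0.2721, 0.1678]
eef_rot: [-3.137, 0.527, -2.889]
contact_force: [0.6, 0.2, -1.1]
finger_gap: 0.679
```

Run:
```python
from h import *
p,P,R,mm=held(.0305); print(P,R[:,2],R[:,1]); v,u=np.nonzero(mm); print("bbox",u.min(),u.max(),v.min(),v.max())
x,e=fit_cyl(p,mm,P[:2],.0305,P[2]-.0087,.018,True); print(x,e,(x[:2]-P[:2])*1e3)
cv2.imwrite("pics/w11.png",p["frame"])
```

```text
[ 0.50258721 -0.27210475  0.16782095] [ 0.48832091  0.12099173 -0.8642359 ] [-0.24777588  0.96880753 -0.00436969]
bbox 220 338 208 297
[ 0.50254511 -0.27286738  0.02926038] 0.7665227095953816 [-0.04209913 -0.76263135]
```

View pics/w11.png

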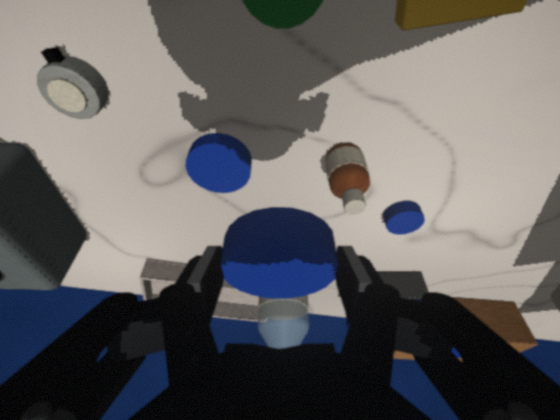

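Lid_61 is held and its outline is the same as before the lift (220..338, 208..297), so no slip. I check the carrying route against the joint limits.

Run:
```python
from kin import *
np.set_printoptions(precision=2,suppress=True)
for P,f in [((.50,-.2,.21),14),((.49,-.1,.215),18),((.475,0,.215),24),((.455,.1,.215),28),((.43,.18,.215),31.5),((.415,.24,.205),31.5),((.407,.252,.205),31.5)]:
    q,e=chk(P,f,30); print(P,round(e,4),q)
```

```text
(0.5, -0.2, 0.21) 0.0 [-0.75  0.03 -0.54  0.69  0.43 -0.92]
(0.49, -0.1, 0.215) 0.0 [-0.58 -0.09 -0.65  0.66  0.4  -0.82]
(0.475, 0, 0.215) 0.0 [-0.38 -0.17 -0.72  0.64  0.36 -0.72]
(0.455, 0.1, 0.215) 0.0 [-0.11 -0.23 -0.77  0.59  0.29 -0.54]
(0.43, 0.18, 0.215) 0.0 [ 0.12 -0.25 -0.79  0.55  0.21 -0.38]
(0.415, 0.24, 0.205) 0.0 [ 0.32 -0.22 -0.81  0.48  0.12 -0.2 ]
(0.407, 0.252, 0.205) 0.0 [ 0.36 -0.23 -0.81  0.47  0.09 -0.17]
```

carry_out([
  [[0,1,2.5],[0,0,0],0],
  [[0,3.5,2.5],[0,0,1],0],
  [[-0.3,5,0],[0,0,1.5],0],
  [[-0.4,5,0],[0,0,1.5],0],
  [[-0.5,5,0],[0,0,1.5],0],
  [[-0.6,5,0],[0,0,1.5],0],
  [[-0.7,4.5,0],[0,0,1.5],0],
  [[-0.7,4.5,0],[0,0,1.5],0],
])

```text
t: 20.05
eef_pos: [0.4617, 0.0731, 0.2056]
eef_rot: [3.128, 0.514, -2.725]
contact_force: [1.0, 0.6, -0.1]
finger_gap: 0.678
```

Run:
```python
from h import *
togo([.407,.252,.208],31.5,30)
```

```text
t 20.05 pos [0.4617 0.0731 0.2056] gap 0.678 F [ 1.   0.6 -0.1] zaxis [ 0.444  0.211 -0.871] yaxis [-0.41   0.912  0.012]
shift cm [-5.47 17.89  0.24] turn deg [-0.3 -0.8  7.3]
```

carry_out([
  [[-1.3,4,0.5],[-0.3,-0.8,1.5],0],
  [[-1.3,4,0],[0,0,1.5],0],
  [[-1.3,4,0],[0,0,1.5],0],
  [[-1.0,3.5,0],[0,0,1.5],0],
  [[-0.4,1,0],[0,0,0],0],
  [[0,0,0],[0,0,0],0],
])

```text
t: 20.8
eef_pos: [0.3977, 0.2446, 0.2002]
eef_rot: [3.134, 0.51, -2.608]
contact_force: [-0.3, 0.3, -0.4]
finger_gap: 0.683
```

Run:
```python
from over import *
togo([.449,.278,.206],31.5,30)
over([([.4504,.279],.026)],0,.0305,0,"o6",.0097)
```

```text
t 20.8 pos [0.3977 0.2446 0.2002] gap 0.683 F [-0.3  0.3 -0.4] zaxis [ 0.416  0.254 -0.873] yaxis [-0.512  0.859  0.006]
shift cm [5.13 3.34 0.58] turn deg [ 0.1 -0.9  0.7]
lid fit [0.39881894 0.24453361 0.03083416] 0.5854972778217352 lid-TCP mm [ 1.15232053 -0.10254312]
```

View pics/o6.png

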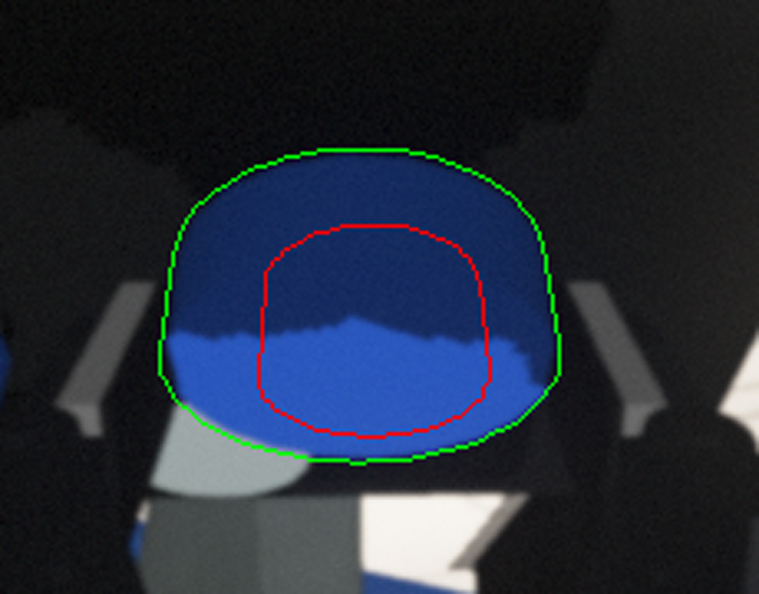

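carry_out([
  [[0.6,0.4,0.5],[0,-0.9,0.7],0],
  [[1.4,0.9,0.1],[0,0,0],0],
  [[1.4,0.9,0],[0,0,0],0],
  [[1.3,0.8,0],[0,0,0],0],
  [[0,0,0],[0,0,0],0],
])

```text
t: 21.48
eef_pos: [0.449, 0.273, 0.206]
eef_rot: [-3.138, 0.524, -2.595]
contact_force: [-0.3, -0.3, -0.6]
finger_gap: 0.679
```

```bash
cat >> over.py <<'E'
def look(c,r,lr,name,dz):
    over([(c,r)],0,lr,0,name,dz)
    p=ctrl.camera("wrist"); h=cv2.cvtColor(p["frame"],cv2.COLOR_BGR2HSV)
    a=cv2.resize(cv2.imread(f"pics/{name}.png"),(500,391))
    q=ctrl.camera("side"); u,v=proj(q,[*c,.165]).astype(int); b=cv2.resize(q["frame"][v-25:v+25,u-19:u+19],(297,391),interpolation=2)
    cv2.imwrite(f"pics/{name}.png",np.hstack([a,b]))
E
python3 - <<'E'
from over import *
togo([.449,.278,.195],31.5,30)
look([.4504,.279],.026,.0305,"o7",.0097)
E
```

```text
t 21.475 pos [0.449 0.273 0.206] gap 0.679 F [-0.3 -0.3 -0.6] zaxis [ 0.429  0.257 -0.866] yaxis [-0.518  0.855 -0.003]
shift cm [-0.   0.5 -1.1] turn deg [0.2 0.1 0.3]
lid fit [0.4500368  0.27245742 0.0303557 ] 0.7575569977118891 lid-TCP mm [ 1.00717191 -0.56196524]
```

View pics/o7.png

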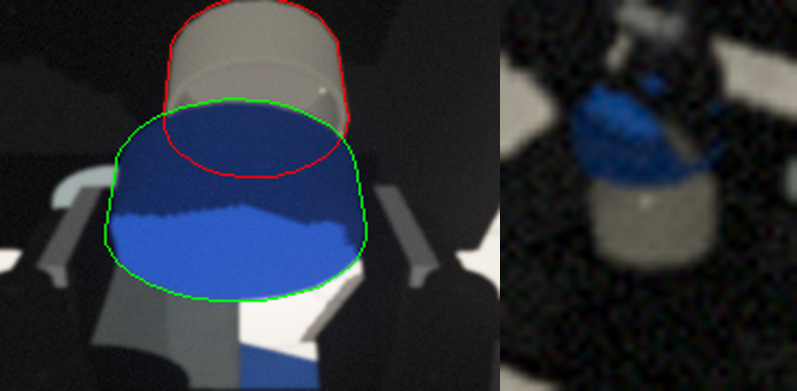

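Outlines match. The lid still needs 6.5 mm along y.

carry_out([
  [[0,0.6,-0.4],[0,0,0.3],0],
  [[0,0,-0.5],[0,0,0],0],
  [[0,0,-0.4],[0,0,0],0],
  [[0,0,0],[0,0,0],0],
])

```text
t: 22.12
eef_pos: [0.4456, 0.2783, 0.1906]
eef_rot: [-3.138, 0.521, -2.589]
contact_force: [0.2, 0.2, -0.2]
finger_gap: 0.684
```

Run:
```python
from over import *
togo([.4495,.2793,.186],31.5,30)
look([.4504,.279],.026,.0305,"o8",.0097)
```

```text
t 22.125 pos [0.4456 0.2783 0.1906] gap 0.684 F [ 0.2  0.2 -0.2] zaxis [ 0.425  0.258 -0.867] yaxis [-0.523  0.852 -0.003]
shift cm [ 0.39  0.1  -0.46] turn deg [ 0.2 -0.1 -0.1]
lid fit [0.44672832 0.27825552 0.0305547 ] 0.854317890255906 lid-TCP mm [ 1.12358741 -0.06381642]
```

View pics/o8.png

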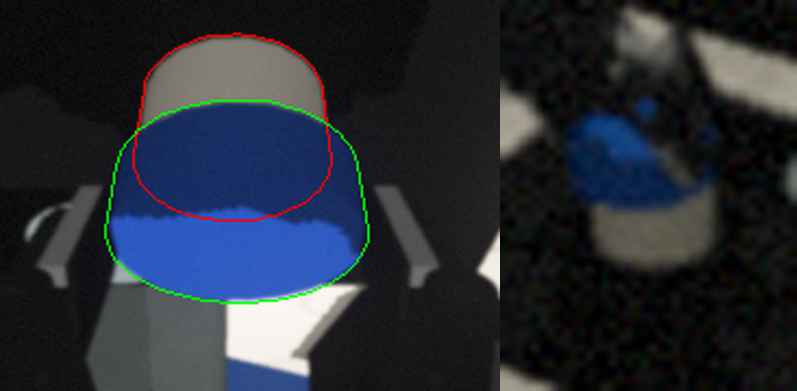

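carry_out([
  [[0.4,0.1,0],[0,0,0],0],
  [[0,0,-0.3],[0,0,0],0],
  [[0,0,0],[0,0,0],0],
])

```text
t: 22.65
eef_pos: [0.451, 0.2797, 0.1888]
eef_rot: [-3.138, 0.523, -2.589]
contact_force: [-0.5, -0.5, -0.6]
finger_gap: 0.679
```

Run:
```python
from over import *
togo([.4495,.2793,.186],31.5,30)
look([.4504,.279],.026,.0305,"o9",.0097)
```

```text
t 22.65 pos [0.451  0.2797 0.1888] gap 0.679 F [-0.5 -0.5 -0.6] zaxis [ 0.427  0.259 -0.866] yaxis [-0.523  0.852 -0.003]
shift cm [-0.15 -0.04 -0.28] turn deg [ 0.2  0.1 -0. ]
lid fit [0.45219652 0.27951961 0.03045173] 0.9013799766851553 lid-TCP mm [ 1.19003028 -0.14744514]
```

View pics/o9.png

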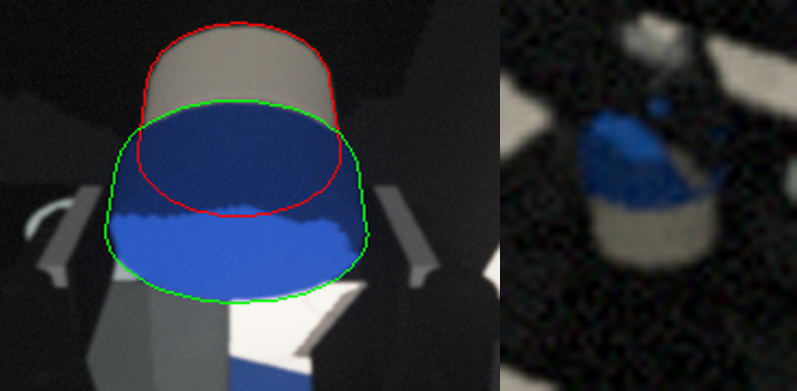

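carry_out([
  [[-0.1,0,-0.3],[0,0,0],0],
  [[0,0,-0.3],[0,0,0],0],
  [[0,0,-0.2],[0,0,0],0],
  [[0,0,0],[0,0,0],0],
])

```text
t: 23.3
eef_pos: [0.4498, 0.2797, 0.1805]
eef_rot: [-3.138, 0.523, -2.589]
contact_force: [-0.0, 1.3, 0.1]
finger_gap: 0.681
```

Run:
```python
from over import *
togo([.4495,.2793,.169],31.5,30)
look([.4504,.279],.026,.0305,"o10",.0097)
```

```text
t 23.3 pos [0.4498 0.2797 0.1805] gap 0.681 F [-0.   1.3  0.1] zaxis [ 0.427  0.259 -0.866] yaxis [-0.523  0.852 -0.003]
shift cm [-0.03 -0.04 -1.15] turn deg [ 0.2  0.1 -0. ]
lid fit [0.45132835 0.27985695 0.03069063] 0.6722203831429341 lid-TCP mm [1.4784671 0.1210762]
```

View pics/o10.png

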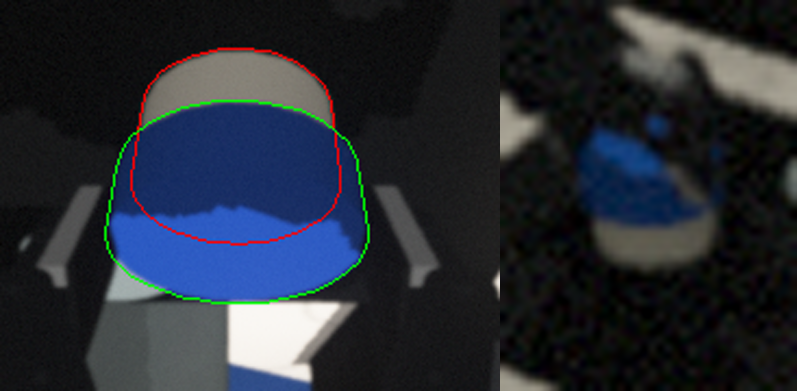

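The rim is below the dish's rim, with no resistance and no jump. Continuing down.

carry_out([
  [[0,0,-0.3],[0,0,0],0],
  [[0,0,-0.3],[0,0,0],0],
  [[0,0,-0.3],[0,0,0],0],
  [[0,0,-0.2],[0,0,0],0],
  [[0,0,0],[0,0,0],0],
])

```text
t: 24.08
eef_pos: [0.4502, 0.2798, 0.1691]
eef_rot: [-3.138, 0.524, -2.589]
contact_force: [1.0, 0.2, 0.1]
finger_gap: 0.684
```

Run:
```python
from over import *
togo([.4495,.2793,.1687],31.5,30)
look([.4504,.279],.026,.0305,"o11",.0097)
```

```text
t 24.075 pos [0.4502 0.2798 0.1691] gap 0.684 F [1.  0.2 0.1] zaxis [ 0.428  0.259 -0.866] yaxis [-0.523  0.852 -0.003]
shift cm [-0.07 -0.05 -0.04] turn deg [ 0.1  0.1 -0. ]
lid fit [0.4518064  0.28003097 0.03084642] 0.6976099847278753 lid-TCP mm [1.63301976 0.23290429]
```

View pics/o11.png

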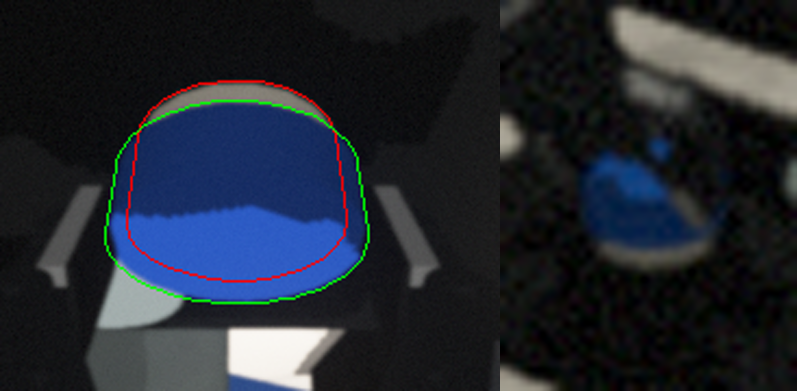

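carry_out([
  [[0,0,-0.2],[0,0,0],0],
  [[0,0,0],[0,0,0],0],
  [[0,0,0],[0,0,0],0.75],
  [[0,0,0],[0,0,0],0.9],
  [[0,0,0],[0,0,0],0.9],
  [[0,0,0],[0,0,0],0.9],
])

```text
t: 24.98
eef_pos: [0.4512, 0.2803, 0.1686]
eef_rot: [-3.137, 0.527, -2.589]
contact_force: [0.0, 0.5, -0.5]
finger_gap: 0.9
```

carry_out([
  [[-0.9,-0.5,1.7],[0,0,0],0.95],
  [[-1.5,-0.8,2.2],[0,0,0],0.95],
  [[-2,-1.3,2],[0,0,0],1],
  [[-2,-1.3,1],[0,0,0],1],
  [[0,-2,1],[0,0,0],1],
  [[0,0,0],[0,0,0],1],
])

```text
t: 25.72
eef_pos: [0.385, 0.22, 0.2497]
eef_rot: [-3.137, 0.527, -2.588]
contact_force: [-0.1, -0.1, -0.4]
finger_gap: 0.997
```

Run:
```python
from over import *
togo([.4495,.2793,.1687],31.5,30)
p=ctrl.camera("wrist"); cv2.imwrite("pics/w12.png",p["frame"])
q=ctrl.camera("side"); cv2.imwrite("pics/s14.png",cv2.resize(q["frame"][130:190,200:280],None,fx=9,fy=9,interpolation=2))
```

```text
t 25.725 pos [0.385  0.22   0.2497] gap 0.997 F [-0.1 -0.1 -0.4] zaxis [ 0.43   0.261 -0.864] yaxis [-0.524  0.852 -0.004]
shift cm [ 6.45  5.93 -8.1 ] turn deg [ 0.1  0.3 -0.1]
```

View pics/w12.png

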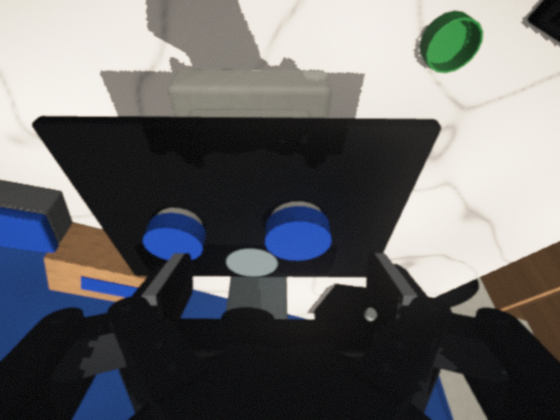

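View pics/s14.png

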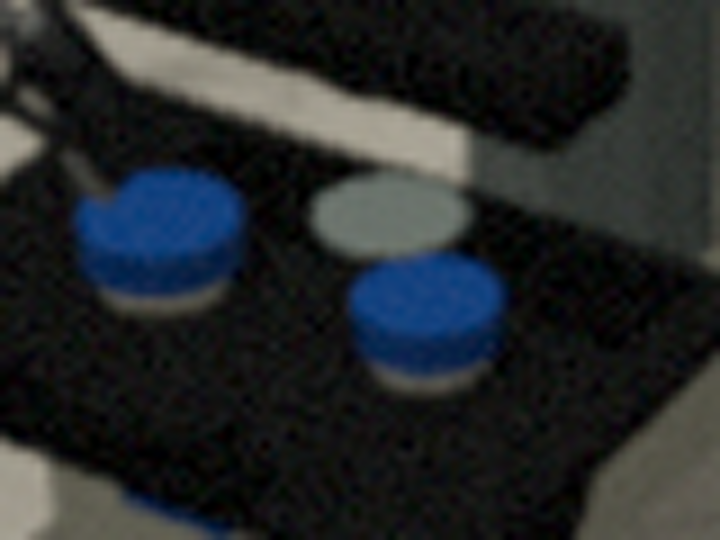

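Both lids sit on their dishes. I check level and height numerically, and the dish displacement from the top view, after backing off a little further.

carry_out([
  [[-1,-2,1],[0,0,0],1],
  [[0,-4,1],[0,0,0],1],
  [[0,-4,1],[0,0,0],1],
  [[0,-2,0],[0,0,0],1],
  [[0,0,0],[0,0,0],1],
])

```text
t: 26.45
eef_pos: [0.3734, 0.1002, 0.2759]
eef_rot: [-3.141, 0.521, -2.582]
contact_force: [0.5, -0.1, -0.1]
finger_gap: 0.999
```

```bash
cat > fin.py <<'E'
from h import *
np.set_printoptions(precision=4,suppress=True)
def sil(p,c,r,n,h):
    R=Ro.from_rotvec([n[0],n[1],0]).as_matrix(); a=np.linspace(0,2*np.pi,72,endpoint=False)
    pts=[proj(p,np.array(c)+R@[r*np.cos(t),r*np.sin(t),z]) for z in (0,h) for t in a]
    return cv2.convexHull(np.array(pts,np.float32))
def contour(p,c):
    h=cv2.cvtColor(p["frame"],cv2.COLOR_BGR2HSV); m=cv2.inRange(h,(100,90,30),(130,255,255))
    u,v=proj(p,[*c,.168]); mm=comp(m,u,v)
    cs,_=cv2.findContours(mm.astype(np.uint8),cv2.RETR_EXTERNAL,cv2.CHAIN_APPROX_NONE)
    return cv2.convexHull(max(cs,key=cv2.contourArea))[:,0].astype(float)
P={n:ctrl.camera(n) for n in ("top","side","wrist")}
for nm,c,r in (("54",[.517,.1843],.027),("61",[.451,.2797],.0305)):
    for names in (("wrist",),("wrist","side","top")):
      try:
        C=[(P[n],contour(P[n],c)) for n in names]
        def f(x): # x,y,z,tilt, r shrink
            o=[]
            for p,k in C:
                H=sil(p,x[:3],r+x[5],x[3:5],.018); o+=[cv2.pointPolygonTest(H,(float(u),float(v)),True) for u,v in k]
            return o+[x[5]*200]
        s=least_squares(f,[*c,.159,0,0,0],x_scale=[.01,.01,.01,.1,.1,.001],diff_step=1e-3,loss="soft_l1"); print(nm,names,s.x,"rms",np.sqrt(np.mean(np.square(f(s.x)))))
      except Exception as e: print(nm,names,e)
    print("top lid", fit_cyl(P["top"],comp(blue(P["top"]),*proj(P["top"],[*c,.17]).round()),c,r,.159,.018,True))
m=blue(P["top"]); k,l,s,cc=cv2.connectedComponentsWithStats(m)
print([ (cc[i].round(1).tolist(),s[i,4]) for i in range(1,k) if 100<s[i,4]<600 ])
cv2.imwrite("pics/top9.png",P["top"]["frame"]); cv2.imwrite("pics/s15.png",cv2.resize(P["side"]["frame"][130:190,200:280],None,fx=9,fy=9,interpolation=2))
E
python3 fin.py
```

```text
54 ('wrist',) [ 0.5117  0.1804  0.1643 -0.0161  0.0176  0.0008] rms 0.22835063031075434
54 ('wrist', 'side', 'top') [ 0.5161  0.1831  0.161  -0.018   0.014   0.0014] rms 0.28144262173941503
top lid (array([0.5162, 0.1844, 0.0266]), np.float64(0.23554816934668316))
61 ('wrist',) [ 0.2926  0.0501  0.3567  3.1305 -0.269   0.0065] rms 0.5820228001367838
61 ('wrist', 'side', 'top') [ 0.4522  0.2925  0.1212  0.3145 -0.      0.0046] rms 179.16405186487162
top lid (array([0.4498, 0.2807, 0.0298]), np.float64(0.2534707434410007))
[([295.4, 178.2], np.int32(177)), ([379.2, 186.6], np.int32(412)), ([189.9, 207.4], np.int32(404)), ([150.6, 234.9], np.int32(522))]
```

View pics/top9.png

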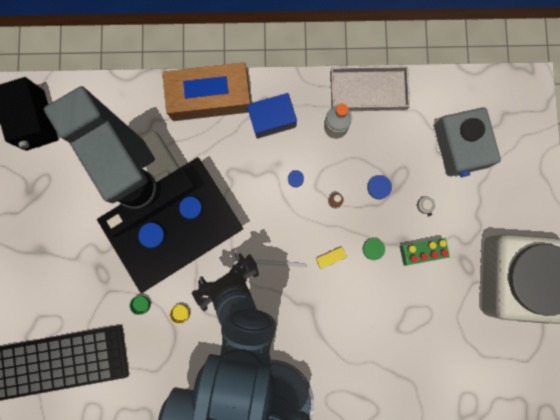

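View pics/s15.png

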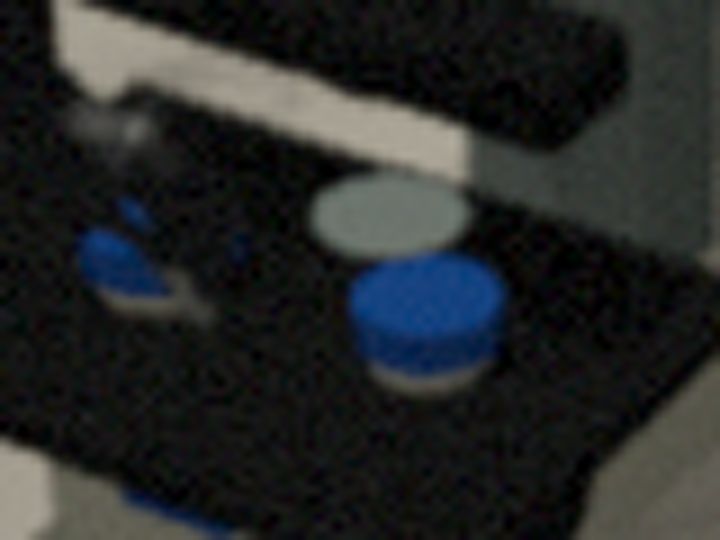

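Top view: the lids lie within 2 mm of where the dishes stood, and lid_47 and lid_68 haven't moved. Lid_54 is level to about 0.02 rad. The arm blocks the side view of lid_61, so I move it away to check that one.

carry_out([
  [[0.5,-4,0],[0,0,0],1],
  [[0.8,-4,1],[0,0,0],1],
  [[1,-4,1],[0,0,0],1],
  [[1,-4,1],[0,0,0],1],
  [[0,-3,0],[0,0,0],1],
  [[0,0,0],[0,0,0],1],
])

```text
t: 27.35
eef_pos: [0.407, -0.085, 0.3051]
eef_rot: [3.14, 0.523, -2.557]
contact_force: [1.0, 0.1, -0.9]
finger_gap: 0.997
```

```bash
sed -i 's/(("wrist",),("wrist","side","top"))/(("side",),("side","top"))/; s/top9/top10/; s/s15/s16/' fin.py; python3 fin.py
```

```text
54 ('side',) [ 0.1114 -0.752   0.8534  0.      0.1162  0.055 ] rms 18.924588015112214
54 ('side', 'top') [ 0.5475  0.2328 -0.0985 -0.     -0.0181  0.0082] rms 136.2837041971411
top lid (array([0.5164, 0.1846, 0.0269]), np.float64(0.22151569279776032))
61 ('side',) [ 0.0831 -0.7944  0.847   0.9536 -0.9767  0.019 ] rms 1.5579684584940494
61 ('side', 'top') [ 0.4699  0.3585 -0.137  -0.      0.      0.0099] rms 140.5912696802243
top lid (array([0.45  , 0.2808, 0.0302]), np.float64(0.24581094874458861))
[([295.4, 178.2], np.int32(176)), ([379.2, 186.5], np.int32(411)), ([189.9, 207.3], np.int32(413)), ([150.6, 234.9], np.int32(529))]
```

View pics/s16.png

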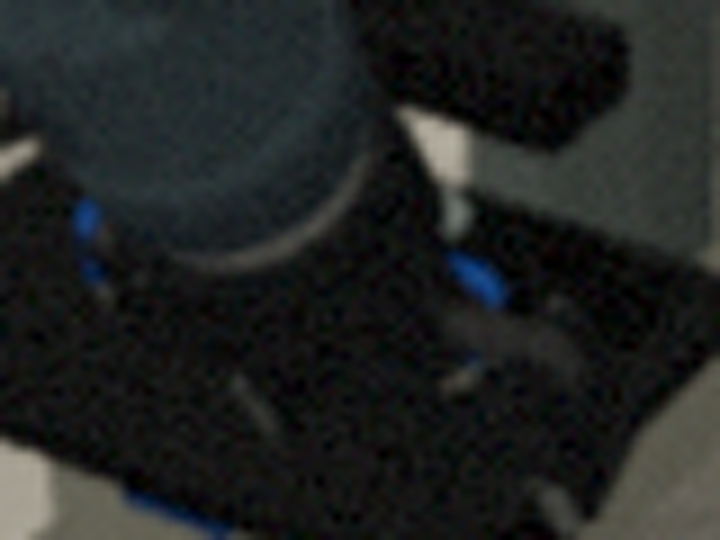

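carry_out([
  [[0.5,-5,0],[0,0,0],1],
  [[0.5,-5,0],[0,0,0],1],
  [[0.5,-5,0],[0,0,0],1],
  [[0.5,-5,0],[0,0,0],1],
  [[0,-4,0],[0,0,0],1],
  [[0,0,0],[0,0,0],1],
])

```text
t: 28.25
eef_pos: [0.4288, -0.318, 0.3057]
eef_rot: [-3.14, 0.525, -2.534]
contact_force: [0.6, -0.0, -0.1]
finger_gap: 1.001
```

```bash
sed -i 's/s16/s17/' fin.py; python3 fin.py
```

```text
54 ('side',) [ 0.0864 -0.8087  0.8745  0.     -0.      0.0024] rms 27.323005611007687
54 ('side', 'top') [ 0.4825  0.1303  0.4556  0.2046 -0.1522 -0.0043] rms 147.83779799084496
top lid (array([0.5164, 0.1846, 0.0269]), np.float64(0.22151569279776032))
61 ('side',) [ 0.4288  0.2136  0.2046 -0.0578  0.      0.0001] rms 0.2140667400393698
61 ('side', 'top') [ 0.4498  0.2791  0.162  -0.      0.      0.0015] rms 0.24533083259689303
top lid (array([0.45  , 0.2808, 0.0302]), np.float64(0.24581094874458861))
[([295.4, 178.2], np.int32(176)), ([379.2, 186.6], np.int32(413)), ([189.9, 207.3], np.int32(413)), ([150.6, 234.9], np.int32(529))]
```

View pics/s17.png

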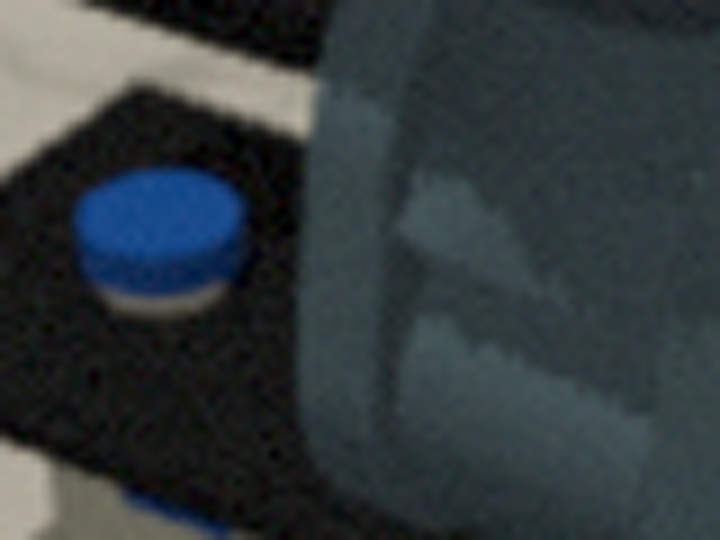

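Lid_61 fits a level lid to 0.25 px, with its rim about 9–12 mm above the dish's underside by sight. The arm touches nothing, so I hand in.

```bash
python3 -c "
from workcell import ctrl
print(ctrl.finish_job())"
```

```text
the job is handed in; nothing more can be done
None
```

I put the 54 mm lid on dish_45 and the 61 mm lid on dish_52, pushed both fully down, and handed the job in at about 28 s. I gripped each lid with the tool tilted 30° so the gripper stayed clear of the slider bar.

**Position:** from above, both lids lie within about 2 mm of where the dishes first stood. Each seated at the expected full depth, with its rim about 9 mm above the dish's underside. The camera fits put the rims 2–3 mm higher (11 mm and 12 mm), which is within their error but at the upper limit of the allowed 6–12 mm for lid_61.

**Level:** lid_54 fits to about 0.02 rad. For lid_61 the fit left the tilt at zero without really testing it, so its level rests on a good match to a level lid (0.25 px) and on the pictures.

**Surroundings:** lid_47 and lid_68 did not move, and nothing else on the bench looked out of place. The force readings taken after each move never exceeded about 2 N.

**Failed checks:** several of the last camera fits failed because the arm blocked the view, and I ignored those.

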